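Raise the loaf barrier and send the loaf through

TASK

Push the free end of the loaf track's counterweighted barrier bar up from underneath until it tips past its balance point and stays raised by itself; keep off the steel counterweight. Then push the seeded loaf along the track through the open gate until it rests against the end stop. Use only the fingertips or the outside of the fingers: slide the loaf flat on the board without lifting or tipping it, and leave everything else where it stands.

Things in the scene. Friction and masses are not known exactly. Their poses are not given: they have to be found in the camera images.
- track: Fixed wooden loaf track; origin on the table under the lane's centre. y runs along the lane, x across it. Board 18 mm thick, x -95 to 95 mm, y -250 to 250 mm, with a 100 mm wide ear at y = 0 out to x = 175 mm. Two guide rails along y at x = +-78 mm, 12 mm thick, tops 40 mm above the table, leave a lane 145 mm wide. The barrier crosses it at y = 0.
- stop_face (a point): Middle of the end stop's face that meets the loaf: a wooden cross block at the lane's -y end, as wide as the lane, its face at y = -225 mm in the track frame, its top 68 mm above the table.
- rest (a point): Top of the steel rest post on the robot-side rail, under the lowered bar: at x -78, y 0, z 85 mm in the track frame; 12 mm (x) by 34 mm (y).
- pivot (a point): Hinge axis of the barrier, at x 120, y 0, z 95 mm in the track frame; axis parallel to the track's y. Steel cheeks flank it: x 100 to 140, y +-28 mm, up to 118 mm high.
- barrier (a joint): Barrier angle, rad: 0 = down, bar level across the lane, free end towards the robot; grows as that end rises; 1.5 = fully raised against its stop, bar almost upright. Below the balance point (about 0.81) it falls back; beyond, it swings up by itself, damped, in a few seconds at most, and stays. Takes under 2 N at the free end.
- bar_end (a point): Centre of the end face of the bar's free end. Straight square wooden bar, 20 x 20 mm, reaching 290 mm from the pivot. When down, its centre line is 95 mm above the table and its last 85 mm overhang past the rest post on the robot's side (the last 75 mm past the board too), with free space beneath.
- weight (a point): Centre of the counterweight: a steel disc on a short crank, fixed to the barrier and turning with it, 46 mm across, 28 mm thick (along y). Barrier down: 30 mm behind (+x) and 60 mm above the pivot; raised: about 60 mm behind it and 25 mm below. Not to be touched.
- loaf: Loose brown seeded loaf, rounded block 110 mm (x, across the lane) x 150 (y, along it) x 90 high, 0.3 to 0.6 kg; origin at the centre of its underside. Starts on the track board on the +y side of the barrier, too tall to pass under the lowered bar. Against the end stop its origin is at y = -150 mm in the track frame.
- seed_jar: Loose closed jar, 64 mm across, 100 mm high; origin under its centre. Bystander beside the track.
- brush: Loose hand brush, long and low, lying on the table roughly parallel to the track's lane; origin under its middle. Bystander beside the track.
- mould: Loose cream open bread mould, 120 x 210 x 100 mm; origin under its centre. Bystander.
- mug: Loose white mug, 76 mm across, 90 mm high; origin under its centre. Bystander.
- oil: Loose green bottle, 56 mm across, 170 mm high; origin under its centre. Bystander.
- scraper: Loose steel dough scraper, about 110 x 110 mm, 20 mm thick at its wooden grip; origin under its centre. Bystander.
- small_loaf: Loose smaller seeded loaf, 90 x 120 x 70 mm, standing off the track; origin under its centre. Bystander.
Not all that is in view belongs to the job. Leave any blue or pink look-alike of the loaf alone.

How it is judged:
By the outcome, as a careful person would: the job done as asked, in the order asked, and still so for the second after the job is handed in, with the robot touching nothing.
It also fails if it takes over 72 s, if anything falls off the work surface, if the arm or the gripper's body presses on something with over 40 N, if the wrist force passes 120 N, or if a joint passes its speed limit or range.

ROBOT

A 7-joint arm with a two-finger parallel gripper is mounted at the origin on the work surface. World frame = base frame: x ahead of the robot, y to its left, z up, the work surface at z = 0. Lengths are in m, angles in rad, forces in N, time in s.
With the tool pointing down it reaches from about 0.4 to 0.85 m from the base axis. Payload 4.5 kg.
Tool frame: the origin (TCP) lies midway between the tips of the shut fingers; the grasp point (between the pads) lies 19 mm behind it; z points along the fingers, y is the direction in which the jaws open and shut (so a half turn about z gives the same grasp; the last joint's range is limited). The gripper opens to 88 mm and grips with 3 to 60 N. Pads are 18 mm wide; open, the fingers measure 123 mm over their backs; the gripper's body (75 mm by 187 mm) begins 45 mm behind the grasp point.
Start: joints at [1.186, 0.689, -0.195, 1.565, 0.157, 0.902, -0.215], TCP at [0.254, -0.571, 0.201] pointing down, gripper open.
Joint ranges: [-3.01, 3.01], [-0.46, 2.08], [-1.47, 1.51], [0.13, 2.56], [-1, 4.14], [0.04, 2.09], [-2.66, 2.66]. Speed limits (rad/s): [2.57, 2.57, 3.14, 3.14, 3.14, 3.14, 3.14].

INTERFACE

Orientations are given as a unit quaternion [x, y, z, w].
In Python, from plant import monitor, imaging, manip, look_for gives the robot as it stands.
- The arm moves only by the tool carry_out, never from a script. Its argument "plan" is a list of rows, each a list of 7 numbers: the turn, a rotation vector about the world's x, y, z each as a share of 180 degrees, from -1 to 1, then the shift along the world's x, y, z each as a share of 1000 mm, from -1 to 1, then the gripper's target within -1 to 1 (shut at 1, half-way at 0, fully open at -1). A call has 1 to 20 rows; each row shifts and turns the commanded pose from where the row before left it; what a row does not reach is not made up. A row lasts 1/12 s, in which the tool goes at most 41.7 mm and 7.16 degrees, less where a joint would pass 70% of its speed; a pose out of reach is approached as far as the arm can. A call with a number of a shift or a turn outside -1 to 1 is refused whole. A call with a gripper value outside its range is refused whole. The fingers move at their own pace and stop on an object; "grip_force" is the grip in N (left out, the last holds). Time passes only in rows, so rows that do not move let the fingers close. It gives the time, the measured TCP pose, the force and the opening at its end, in the units of the state.
- monitor.read_state(): the state, without advancing time (a new reading comes with each control period).
- imaging.read_camera(name): name is "side" or "top"; returns a dict with "frame" (400x640x3 uint8, blue, green, red), "fx", "fy", "cx", "cy" (pixels), "R" (3x3) and "t" (3): a world point X has camera coordinates R X + t. Camera axes: x right, y down, z forward; pixel columns grow to the right and rows downward; lengths in m; the calibration is good to about 2 mm. A picture is of the moment at which its call begins. There is no depth.
- manip.hand_in(): hands the job in, once; it reports no verdict.
Trained networks look in a picture, given as the dict that the camera call returned (one of the last four; its "shot" number tells which), for a name from the list of things; names that differ only in an ending like _2 or _b are one class to them, and where a whole thing is asked for, a point or a joint stands for the part that bears it (a point fixed in the world has none). Each returns a list of dicts, best first, with "score" (0 to 1); they miss things now and then, are a little off and sometimes report something else, mostly with a low value. They report only what shows in the picture. A call takes as long as a camera call. They do not tell look-alikes from the thing itself.
- look_for(picture, query): "rect" ([left, top, right, bottom] in pixels, round what is visible of it).
The state is a dict: "time": time; "q": joint angles; "qd": joint speeds; "effort": joint torques, N m; "position": TCP position; "ee_rot": TCP orientation; "contact_force": force on the tool from outside, world axes, zero at the start; "wrist_torque": the same for the moment, N m; "opening": opening from 0.0 (shut) to 1.0 (fully open).
Only numpy, scipy, OpenCV 4.12 (cv2) and the standard library are available. Lean on these libraries where they do the work, as an engineer would, in place of code of your own. Each camera call takes 0.05 s, during which the arm holds its last target.

## Working session

There is one attempt and no reset: what is moved stays moved. The work goes in short steps, Python scripts to look and compute and a tool call to move; the robot and the scene stay as the last step left them, time stands still between calls to the robot, and variables do not carry over. Pictures are saved under pics/ and viewed, and the job is handed in when it is done.

Besides the shell and the picture viewer there is one more tool, called as a command line: name --pt "numbers of a row" for each row, then --argument value for the rest. carry_out: Moves the arm, as the interface text tells. Shift numbers are shares of 1000 mm and turn numbers shares of 180 degrees, none past 1 either way. Its arguments: {"type":"object","properties":{"plan":{"type":"array","items":{"type":"array","items":{"type":"number","minimum":-1,"maximum":1}}},"grip_force":{"type":"number"}},"required":["plan"]}

```bash
mkdir -p pics; ls
python3 - <<'E'
from plant import monitor, imaging, manip, look_for
import cv2, json
print(monitor.read_state())
for n in ["side","top"]:
    p=imaging.read_camera(n)
    cv2.imwrite(f"pics/{n}0.png",p["frame"])
    print(n,p["fx"],p["fy"],p["cx"],p["cy"],p["R"],p["t"])
    for q in ["track","barrier","weight","loaf","seed_jar","brush","mould","mug","oil","scraper","small_loaf"]:
        print(q,[(round(d["score"],2),[round(float(v)) for v in d["rect"]]) for d in look_for(p,q)[:3]])
E
```

```text
pics
{'time': 0.0, 'q': array([ 1.18578759,  0.69001515, -0.19449675,  1.566347  ,  0.15729909,
        0.90249161, -0.21507896]), 'qd': array([-0.00369797,  0.00043763, -0.00136479, -0.00022254, -0.00046967,
        0.00096082, -0.00129295]), 'effort': array([-1.13977853e-05, -5.27559757e+01, -1.26692254e+00, -1.53428489e+01,
       -5.26483054e-02,  6.47773777e-03,  1.94255995e-04]), 'position': array([ 0.25382412, -0.57036378,  0.20038942]), 'ee_rot': array([ 9.78144921e-01,  2.07922194e-01, -2.63287185e-04, -8.97424164e-04]), 'contact_force': array([0.23268032, 0.53251221, 0.27962573]), 'wrist_torque': array([ 0.05711712,  0.01768867, -0.043225  ]), 'opening': 1.0044977780686275}
side 467.826236040865 467.826236040865 323.02444256282774 205.74087090804306 [[-0.81936155 -0.57322697 -0.00758237]
 [-0.29554162  0.4337019  -0.85120962]
 [ 0.49122479 -0.69520753 -0.52477109]] [0.42500227 0.2516986  1.18644083]
track [(0.74, [240, 200, 297, 250]), (0.71, [214, 160, 364, 275])]
barrier [(0.73, [252, 160, 339, 223])]
weight [(0.67, [254, 160, 335, 217]), (0.47, [216, 161, 364, 272])]
loa
[... 513 characters left out ...]
.99995477 -0.00768997]
 [-0.98199712 -0.0040436  -0.18885259]
 [ 0.18881295  0.00860843 -0.98197534]] [0.0273724  0.53150807 1.37226586]
track [(0.65, [260, 122, 387, 215]), (0.46, [424, 174, 490, 211])]
barrier [(0.77, [317, 123, 332, 219]), (0.33, [273, 155, 317, 191])]
weight [(0.63, [319, 125, 330, 216])]
loaf [(0.94, [263, 230, 304, 279]), (0.57, [274, 155, 319, 193]), (0.57, [369, 249, 415, 297])]
seed_jar [(0.84, [259, 198, 275, 213])]
brush [(0.89, [341, 217, 393, 234]), (0.62, [318, 121, 334, 219])]
mould [(0.87, [426, 173, 489, 208])]
mug [(0.97, [177, 222, 204, 249])]
oil [(0.6, [157, 195, 187, 214])]
scraper [(0.92, [430, 228, 464, 259])]
small_loaf [(0.68, [179, 160, 220, 186])]
```

View pics/side0.png

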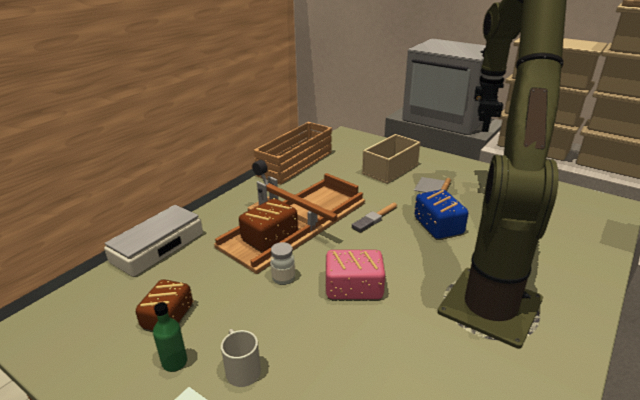

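View pics/top0.png

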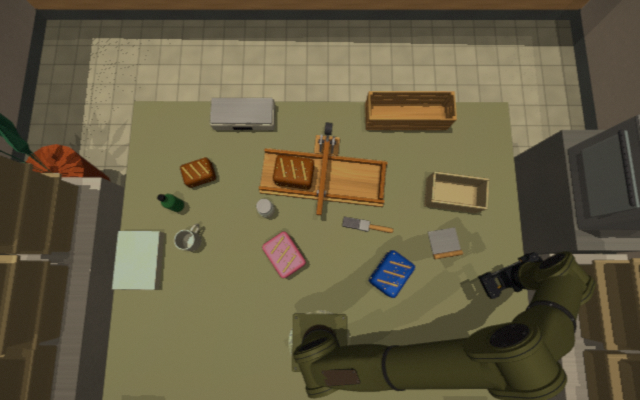

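Run:
```python
import cv2
a=cv2.imread("pics/top0.png")[110:310,150:510];cv2.imwrite("pics/topz.png",cv2.resize(a,(792,440),interpolation=cv2.INTER_CUBIC))
a=cv2.imread("pics/side0.png")[130:330,200:440];cv2.imwrite("pics/sidez.png",cv2.resize(a,(720,600),interpolation=cv2.INTER_CUBIC))
```

```text
(no output)
```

View pics/topz.png

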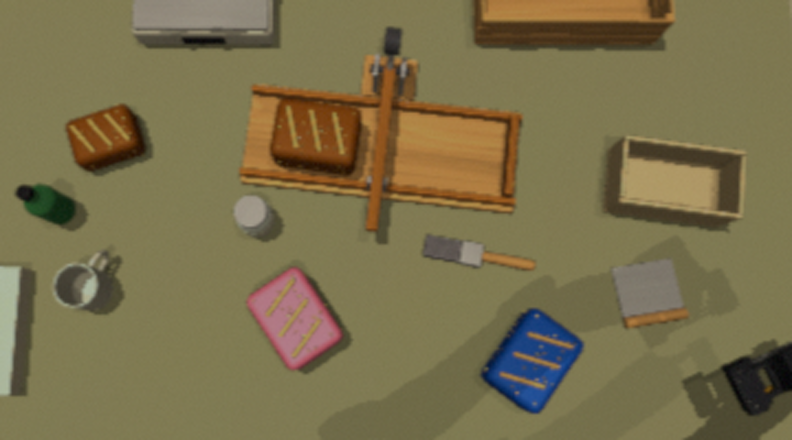

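View pics/sidez.png

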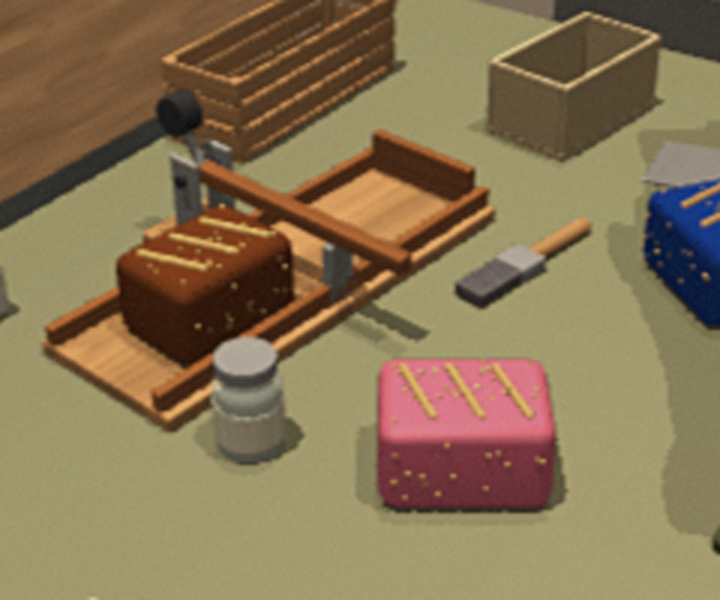

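```bash
cat > h.py <<'E'
import numpy as np, cv2
from plant import monitor, imaging, manip, look_for
def proj(p,X):
    X=np.atleast_2d(X)@np.array(p["R"]).T+np.array(p["t"])
    return np.c_[p["fx"]*X[:,0]/X[:,2]+p["cx"],p["fy"]*X[:,1]/X[:,2]+p["cy"]]
def T2W(T,P):
    P=np.atleast_2d(np.array(P,float)); c,s=np.cos(T[2]),np.sin(T[2])
    return np.c_[T[0]+c*P[:,0]-s*P[:,1],T[1]+s*P[:,0]+c*P[:,1],P[:,2]]
def ray(p,uv,z):
    R=np.array(p["R"]);t=np.array(p["t"]); d=R.T@np.array([(uv[0]-p["cx"])/p["fx"],(uv[1]-p["cy"])/p["fy"],1]); o=-R.T@t
    return o+d*(z-o[2])/d[2]
def box(x0,x1,y0,y1,z0,z1):
    v=np.array([[x,y,z] for x in(x0,x1) for y in(y0,y1) for z in(z0,z1)]);e=[(i,j) for i in range(8) for j in range(i) if bin(i^j).count('1')==1]
    return v,e
def draw(img,p,T,boxes,col=(255,255,0),s=1,off=(0,0)):
    for b in boxes:
        v,e=box(*b); u=(proj(p,T2W(T,v))-off)*s
        for i,j in e: cv2.line(img,tuple(int(round(a)) for a in u[i]),tuple(int(round(a)) for a in u[j]),col,1)
E
cat > fit.py <<'E'
from h import *
from scipy.optimize import least_squares
pt=imaging.read_camera("top");ps=imaging.read_camera("side")
top=[((241,182),(-.095,.25,.018)),((513,210),(-.095,-.25,.009)),((372,230),(-.17,0,.095)),((521,113),(.084,-.25,.04)),((252,87),(.084,.25,.04))]
side=[((170,420),(-.095,.25,.012)),((45,345),(.095,.25,.018)),((408,258),(-.17,0,.098)),((493,210),(-.095,-.25,.018))]
def res(T):
    r=[]
    for (a,X) in top: r.append(proj(pt,T2W(T,X))[0]-(np.array(a)/2.2+[150,110]))
    for (a,X) in side: r.append(proj(ps,T2W(T,X))[0]-(np.array(a)/3+[200,130]))
    return np.ravel(r)
f=least_squares(res,[.6,0,0],loss="soft_l1");print(f.x);print(res(f.x).reshape(-1,2).round(1))
T=f.x; np.save("T.npy",T)
B=[(-.095,.095,-.25,.25,0,.018),(.072,.084,-.25,.25,.018,.04),(-.084,-.072,-.25,.25,.018,.04),(-.17,.12,-.01,.01,.085,.105),(-.07,.07,-.25,-.225,.018,.068)]
for n,p,s,o,wh in(("top",pt,2.2,(150,110),(792,440)),("side",ps,3,(200,130),(720,600))):
    im=p["frame"][o[1]:o[1]+200,o[0]:o[0]+int(wh[0]/s)];im=cv2.resize(im,wh,interpolation=cv2.INTER_CUBIC);draw(im,p,T,B,s=s,off=o);cv2.imwrite(f"pics/{n}fit.png",im)
E
python3 fit.py
```

```text
[ 0.63858687 -0.01418474 -0.09785712]
[[-0.7  0.2]
 [-0.2  0.3]
 [ 0.1  0.1]
 [ 0.5 -0.6]
 [-0.7 -0.8]
 [ 0.8  0.8]
 [-1.2 -2.2]
 [ 0.1  0.2]
 [ 0.7 -2.2]]
```

View pics/topfit.png

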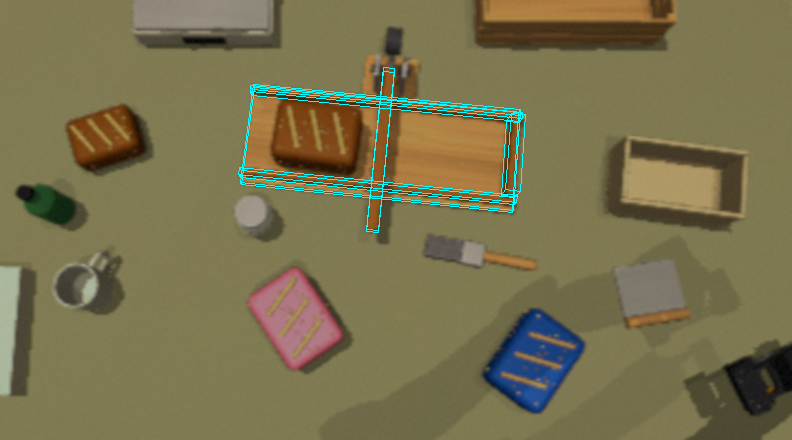

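View pics/sidefit.png

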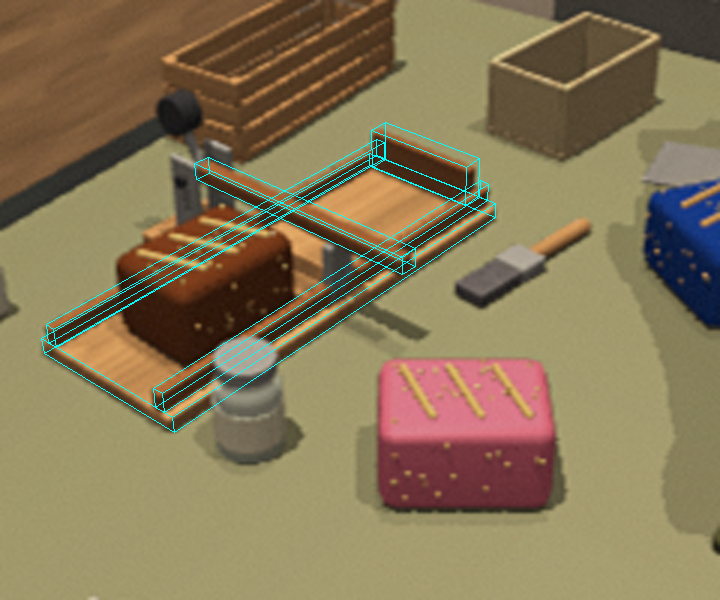

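```bash
cat > fk.py <<'E'
import numpy as np, itertools
from scipy.spatial.transform import Rotation as Ro
def rots(q,s):
    ax='zyzyzyz';R=[np.eye(3)]
    for a,qi,si in zip(ax,q,s): R.append(R[-1]@Ro.from_euler(a,si*qi).as_matrix())
    return R
if __name__=="__main__":
    from plant import monitor
    st=monitor.read_state();R=Ro.from_quat(st["ee_rot"]).as_matrix()
    out=[]
    for s in itertools.product((1,-1),repeat=7):
        Q=rots(st["q"],s)
        # tool offset: allow yaw offset multiple of 90 
        for k in range(4):
            e=np.linalg.norm(Ro.from_matrix(R.T@Q[7]@Ro.from_euler('z',k*np.pi/2).as_matrix()).as_rotvec())
            A=np.c_[[0,0,1],Q[3][:,2],Q[5][:,2],Q[7][:,2]]
            L,r,_,_=np.linalg.lstsq(A[:, [1,2,3]],st["position"]-[0,0,.3],rcond=None)
            out.append((e,s,k,L.round(3)))
    out.sort(key=lambda o:o[0])
    for o in out[:12]: print(o)
E
python3 fk.py
python3 - <<'E'
from h import *
T=np.load("T.npy");pt=imaging.read_camera("top");ps=imaging.read_camera("side")
def w2t(X):
    c,s=np.cos(T[2]),np.sin(T[2]);d=X[:2]-T[:2];return np.array([c*d[0]+s*d[1],-s*d[0]+c*d[1],X[2]]).round(3)
for n,uv,z in [("jar",(150+253/2.2,110+212/2.2),.1),("brushL",(150+425/2.2,110+245/2.2),.02),("brushR",(150+535/2.2,110+265/2.2),.02),("loaf tl",(150+277/2.2,110+101/2.2),.1),("loaf br",(150+356/2.2,110+168/2.2),.1),("loaf tr",(150+360/2.2,110+106/2.2),.1),("loaf bl",(150+275/2.2,110+162/2.2),.1),("pink top",(150+300/2.2,110+266/2.2),.09),("pink bot",(150+297/2.2,110+370/2.2),.02),("blue",(150+532/2.2,110+360/2.2),.08)]:
    X=ray(pt,uv,z);print(n,X.round(3),"track",w2t(X))
print("bar_end",T2W(T,[-.17,0,.095]))
E
```

```text
(np.float64(4.63078729428376e-16), (-1, 1, -1, 1, -1, 1, -1), 1, array([0.852, 0.109, 0.688]))
(np.float64(0.0001931384252385728), (-1, -1, -1, -1, -1, -1, -1), 1, array([-0.852, -0.109, -0.491]))
(np.float64(0.06767806262969613), (-1, 1, 1, 1, 1, 1, 1), 1, array([ 1.113, -0.11 ,  1.026]))
(np.float64(0.06767828858052893), (-1, -1, 1, -1, 1, -1, 1), 1, array([-1.113,  0.11 , -0.828]))
(np.float64(0.27771509533348154), (-1, -1, 1, -1, -1, -1, 1), 1, array([ 0.171, -0.924,  0.828]))
(np.float64(0.2778027897454052), (-1, 1, 1, 1, -1, 1, 1), 1, array([-0.477,  1.171, -1.026]))
(np.float64(0.3029661346186577), (1, -1, 1, -1, 1, -1, -1), 2, array([ 3.466, -2.328,  4.216]))
(np.float64(0.30296613496892005), (1, 1, 1, 1, 1, 1, -1), 2, array([-3.466,  2.328, -4.019]))
(np.float64(0.31460302507640825), (-1, 1, -1, 1, 1, 1, -1), 1, array([-0.216,  0.968, -0.688]))
(np.float64(0.3146141258753855), (-1, -1, -1, -1, 1, -1, -1), 1, array([-0.091, -0.722,  0.491]))
(np.float64(0.33966871648611385), (-1, 1, -1, 1, 1, 1, 1), 1, array([-0.216,  0.968, -0.688]))
(np.float64(0.3397086759770332), (-1, -1, -1, -1, 1, -1, 1), 1, array([-0.091, -0.722,  0.491]))
jar [0.499 0.206 0.1  ] track [-0.16   0.206  0.1  ]
brushL [ 0.455 -0.093  0.02 ] track [-0.175 -0.096  0.02 ]
brushR [ 0.42  -0.289  0.02 ] track [-0.191 -0.295  0.02 ]
loaf tl [0.697 0.17  0.1  ] track [0.04  0.189 0.1  ]
loaf br [0.577 0.031 0.1  ] track [-0.066  0.039  0.1  ]
loaf tr [0.689 0.024 0.1  ] track [0.046 0.043 0.1  ]
loaf bl [0.587 0.171 0.1  ] track [-0.069  0.179  0.1  ]
pink top [0.408 0.125 0.09 ] track [-0.243  0.116  0.09 ]
pink bot [0.234 0.132 0.02 ] track [-0.417  0.106  0.02 ]
blue [ 0.254 -0.265  0.08 ] track [-0.358 -0.287  0.08 ]
bar_end [[0.46940018 0.00242443 0.095     ]]
```

carry_out --pt "0 0 -0.0137 0.012 0.034 0.008 1" --pt "0 0 -0.0137 0.012 0.034 0.008 1" --pt "0 0 -0.0137 0.012 0.034 0.008 1" --pt "0 0 -0.0137 0.012 0.034 0.008 1" --pt "0 0 -0.0137 0.012 0.034 0.008 1" --pt "0 0 -0.0137 0.012 0.034 0.008 1" --grip_force 10

```text
time: 1.9
position: [0.3266, -0.3653, 0.2497]
ee_rot: [0.997, 0.079, 0.0, 0.0]
contact_force: [0.9, -0.3, 0.1]
opening: 0.571
```

```bash
cat > rec.py <<'E'
import json
from plant import monitor
s=monitor.read_state();f=open("states.txt","a");f.write(json.dumps([list(map(float,s["q"])),list(map(float,s["position"])),list(map(float,s["ee_rot"]))])+"\n");print(s["time"],s["q"].round(3),s["position"].round(4),s["ee_rot"].round(3),s["contact_force"].round(1),round(s["opening"],2))
E
python3 rec.py
```

```text
1.9 [ 0.833  0.446 -0.127  1.901  0.076  0.799 -0.748] [ 0.3266 -0.3653  0.2497] [0.997 0.079 0.    0.   ] [ 0.9 -0.3  0.1] 0.57
```

carry_out --pt "0 0 -0.0137 0.012 0.034 0.008 1" --pt "0 0 -0.0137 0.012 0.034 0.008 1" --pt "0 0 -0.0137 0.012 0.034 0.008 1" --pt "0 0 -0.0137 0.012 0.034 0.008 1" --pt "0 0 -0.0137 0.012 0.034 0.008 1" --pt "0 0 -0.0137 0.012 0.034 0.008 1"

```text
time: 2.4
position: [0.3985, -0.1613, 0.2979]
ee_rot: [0.999, -0.05, 0.0, 0.0]
contact_force: [0.8, -0.1, 0.8]
opening: 0.116
```

```bash
python3 rec.py
```

```text
2.4 [ 0.35   0.299 -0.099  1.978  0.038  0.866 -1.439] [ 0.3985 -0.1613  0.2979] [ 0.999 -0.05   0.     0.   ] [ 0.8 -0.1  0.8] 0.12
```

```bash
cat >> states.txt <<'E'
[[1.18578759,0.69001515,-0.19449675,1.566347,0.15729909,0.90249161,-0.21507896],[0.25382412,-0.57036378,0.20038942],[0.978144921,0.207922194,-2.63287185e-04,-8.97424164e-04]]
E
cat > fitfk.py <<'E'
import json,numpy as np
from fk import rots
S=(-1,1,-1,1,-1,1,-1)
A=[];b=[]
for l in open("states.txt"):
    q,p,r=json.loads(l);Q=rots(q,S)
    A.append(np.c_[[0,0,1],Q[3][:,2],Q[5][:,2],Q[7][:,2]]);b.append(p)
A=np.vstack(A);b=np.hstack(b)
L,r,rk,sv=np.linalg.lstsq(A,b,rcond=None);print(L,np.abs(A@L-b).max(),sv)
E
python3 fitfk.py
```

```text
[21.02585282  0.76309708  0.228834   21.29536393] 0.03810947464205157 [3.10316775e+00 1.52414181e+00 2.17578992e-01 1.01517439e-03]
```

carry_out --pt "-0.0038 -0.0387 0 0 0 0 1" --pt "-0.0038 -0.0387 0 0 0 0 1" --pt "-0.0038 -0.0387 0 0 0 0 1"

```text
time: 2.65
position: [0.3997, -0.162, 0.2985]
ee_rot: [0.982, -0.046, 0.185, 0.01]
contact_force: [0.5, 2.1, -1.1]
opening: 0.008
```

```bash
python3 rec.py
```

```text
2.65 [ 0.527  0.155 -0.202  2.297 -0.161  0.333 -1.188] [ 0.3997 -0.162   0.2985] [ 0.982 -0.046  0.185  0.01 ] [ 0.5  2.1 -1.1] 0.01
```

carry_out --pt "-0.0038 -0.0387 0 0 0 0 1" --pt "-0.0038 -0.0387 0 0 0 0 1" --pt "-0.0038 -0.0387 0 0 0 0 1"

```text
time: 2.9
position: [0.4061, -0.1501, 0.302]
ee_rot: [0.965, -0.039, 0.26, -0.009]
contact_force: [0.1, 0.3, 0.1]
opening: 0.003
```

```bash
python3 rec.py; python3 fitfk.py
```

```text
2.9 [ 0.943  0.166 -0.619  2.407 -0.659  0.126 -0.66 ] [ 0.4061 -0.1501  0.302 ] [ 0.965 -0.039  0.26  -0.009] [0.1 0.3 0.1] 0.0
[0.22607153 0.64691544 0.29774944 0.35456194] 0.04442695452541359 [4.0953337  1.72407933 0.42651352 0.27180616]
```

```bash
cat > fitfk2.py <<'E'
import json,numpy as np
from fk import rots
S=(-1,1,-1,1,-1,1,-1)
def Amat(q,m):
    Q=rots(q,S)
    c=[[0,0,1],Q[3][:,2],Q[5][:,2],Q[7][:,2]]
    if 'e' in m: c.append(Q[3][:,0]); 
    if 'f' in m: c.append(Q[4][:,0])
    if 'w' in m: c.append(Q[6][:,0])
    if 's' in m: c.append(Q[1][:,0])
    return np.c_[tuple(c)] if 0 else np.array(c).T
for m in ['','e','f','w','s','ef','ew','es','efw','sw','efs']:
    A=[];b=[]
    for l in open("states.txt"):
        q,p,r=json.loads(l);A.append(Amat(q,m));b.append(p)
    A=np.vstack(A);b=np.hstack(b)
    L,r,rk,sv=np.linalg.lstsq(A,b,rcond=None);print(m,L.round(4),np.abs(A@L-b).max().round(5),sv[-1].round(3))
E
python3 fitfk2.py
```

```text
[0.2261 0.6469 0.2977 0.3546] 0.04443 0.272
e [0.2182 0.6351 0.2872 0.3377 0.0154] 0.04326 0.233
f [-0.1363  0.6272  0.1183  0.2434 -0.212 ] 0.03794 0.138
w [ 0.2284  0.6125  0.2748  0.3452 -0.032 ] 0.04397 0.267
s [0.2187 0.5728 0.2224 0.3316 0.0867] 0.03472 0.271
ef [-0.137   0.6254  0.1169  0.241   0.0023 -0.2117] 0.03787 0.135
ew [ 0.2519  0.6277  0.2926  0.388  -0.0436 -0.049 ] 0.04561 0.197
es [ 0.2448  0.6018  0.247   0.3868 -0.0538  0.1011] 0.03513 0.229
efw [-0.1548  0.6263  0.1102  0.2293  0.0117 -0.219   0.0082] 0.03729 0.107
sw [0.203  0.6037 0.2152 0.3371 0.1031 0.1802] 0.02442 0.261
efs [ 0.0329  0.6124  0.1709  0.3089 -0.0278 -0.1186  0.0524] 0.03603 0.072
```

```bash
cat > fitfk3.py <<'E'
import json,numpy as np,itertools
from scipy.spatial.transform import Rotation as Ro
from fk import rots
D=[json.loads(l) for l in open("states.txt")]
out=[]
for s in itertools.product((1,-1),repeat=7):
    M=[Ro.from_matrix(rots(q,s)[7]).inv()*Ro.from_quat(r) for q,p,r in D]
    e=max((M[0].inv()*m).magnitude() for m in M); out.append((round(e,4),s,M[0].as_euler('xyz').round(2)))
out.sort(key=lambda o:o[0])
for o in out[:6]:print(o)
s=out[0][1]
A=[];b=[]
for q,p,r in D:
    Q=rots(q,s); A.append(np.hstack([Q[0][:,2:3],Q[1][:,[0,1]],Q[3],Q[5],Q[7][:,2:3]]));b.append(p)
A=np.vstack(A);b=np.hstack(b)
L=np.linalg.lstsq(A,b,rcond=1e-3)[0];print(L.round(3),np.abs(A@L-b).max())
E
python3 fitfk3.py
```

```text
(0.0, (-1, 1, -1, 1, -1, 1, -1), array([-0.  , -0.  ,  1.57]))
(0.5213, (1, 1, 1, 1, 1, 1, 1), array([-0.  , -0.  , -1.89]))
(0.6416, (1, 1, -1, -1, -1, -1, 1), array([ 0.66,  0.65, -1.32]))
(0.6971, (-1, -1, 1, -1, 1, -1, -1), array([-0.  ,  0.  ,  1.23]))
(0.7173, (1, -1, -1, -1, -1, -1, 1), array([ 0.  ,  0.  , -1.55]))
(0.7495, (-1, 1, 1, -1, 1, -1, -1), array([-0.8 ,  0.44,  1.04]))
[ 0.347  0.    -0.019  0.    -0.027  0.563  0.    -0.     0.345  0.364] 1.7481135428099037e-09
```

```bash
cat > ik.py <<'E'
import numpy as np, json
from scipy.optimize import least_squares
from scipy.spatial.transform import Rotation as Ro
from fk import rots
S=(-1,1,-1,1,-1,1,-1)
D=[json.loads(l) for l in open("states.txt")]
def cols(q):
    Q=rots(q,S); return Q,np.hstack([Q[0][:,2:3],Q[1][:,[1]],Q[3][:,1:3],Q[5][:,2:3],Q[7][:,2:3]])
A=np.vstack([cols(q)[1] for q,p,r in D]);b=np.hstack([p for q,p,r in D])
L=np.linalg.lstsq(A,b,rcond=None)[0]
OFF=Ro.from_euler('z',np.pi/2).as_matrix()
def fk(q):
    Q,C=cols(q); return C@L,Q[7]@OFF
lo=np.array([-3.01,-.46,-1.47,.13,-1,.04,-2.66]);hi=np.array([3.01,2.08,1.51,2.56,4.14,2.09,2.66])
def ik(p,R,q0,w=.01):
    q0=np.clip(q0,lo+.03,hi-.03)
    def f(q):
        pp,RR=fk(q); return np.r_[(pp-p)*10,Ro.from_matrix(R.T@RR).as_rotvec()*3,w*(q-q0)]
    r=least_squares(f,q0,bounds=(lo+.02,hi-.02),max_nfev=80)
    pp,RR=fk(r.x); return r.x,np.linalg.norm(pp-p),np.linalg.norm(Ro.from_matrix(R.T@RR).as_rotvec())
T=np.load("T.npy")
def tool(h,d,roll=0):
    # heading h (deg, track frame, 0=+x), depression d; roll 0: jaws horizontal
    h=np.radians(h)+T[2];d=np.radians(d)
    z=np.array([np.cos(h)*np.cos(d),np.sin(h)*np.cos(d),-np.sin(d)]);y=np.array([-np.sin(h),np.cos(h),0])
    R=np.c_[np.cross(y,z),y,z]
    return R@Ro.from_euler('z',roll,degrees=True).as_matrix()
E
cat > scan.py <<'E'
from ik import *
from h import T2W
print(L.round(4),np.abs(A@L-b).max())
rng=np.random.default_rng(0)
P0=T2W(T,[-.14,0,.06])[0];P1=T2W(T,[-.02,0,.30])[0]
for h in (0,45,90,135,-45,-90,-135):
  for d in (20,35,45):
    for roll in (0,180):
      R=tool(h,d,roll);o=[]
      for P in(P0,P1):
        best=None
        for k in range(14):
          q0=rng.uniform(lo,hi);q0[2]*=.5;q0[0]=rng.uniform(-1.5,1.5)
          q,e,a=ik(P,R,q0,.003)
          if e<.004 and a<.03:
            m=min((q-lo).min(),(hi-q).min())
            if best is None or abs(q[2])<abs(best[2]):best=q
        o.append(None if best is None else best.round(2))
      if o[0] is not None:print(h,d,roll,*o)
E
time python3 scan.py
```

```text
[ 0.3469 -0.0191 -0.0269  0.5633  0.3449  0.3634] 6.845555886625387e-05
45 20 0 [ 0.84  1.42 -0.36  2.48  4.12  1.15 -0.69] [ 0.97  0.86 -0.86  2.26  4.12  0.59 -1.4 ]
45 20 180 [ 0.84  1.42 -0.36  2.48  4.12  1.15  2.45] [ 0.97  0.86 -0.86  2.26  4.12  0.59  1.74]
45 35 0 [ 0.75  1.22 -0.47  2.54  3.75  0.95 -0.69] [ 1.02  0.77 -1.1   2.14  4.12  0.1  -1.58]
45 35 180 [ 0.75  1.22 -0.47  2.54  3.75  0.95  2.45] [ 1.02  0.77 -1.1   2.14  4.12  0.1   1.56]
45 45 0 [ 0.36  1.05  0.    2.54  3.92  1.07 -1.13] [ 0.92  0.65 -1.01  2.04 -0.22  0.15  2.64]
45 45 180 [0.36 1.05 0.01 2.54 3.92 1.07 2.01] [ 0.8   0.58 -0.79  2.05 -0.98  0.23  0.24]
90 20 0 [ 0.65  1.25 -0.17  1.77 -0.98  1.15 -1.78] [ 0.56  0.94 -0.17  1.48 -0.98  1.45 -2.3 ]
90 20 180 [ 0.65  1.25 -0.17  1.77 -0.98  1.15  1.36] [ 0.56  0.94 -0.17  1.48 -0.98  1.45  0.84]
90 35 0 [ 0.59  1.09 -0.18  1.89 -0.98  0.9  -1.86] [ 0.35  0.81  0.13  1.5  -0.98  1.44 -2.33]
90 35 180 [ 0.59  1.09 -0.18  1.89 -0.98  0.9   1.28] [ 0.55  0.81 -0.26  1.48 -0.78  1.27  0.64]
90 45 0 [ 0.53  0.99 -0.2   1.95 -0.96  0.73 -1.95] [ 0.21  0.75 
[... 1595 characters left out ...]
1.34  0.76  1.59  2.31]
-90 45 0 [-0.5   1.01 -0.06  1.82  0.79  1.03 -1.31] [-0.42  0.78 -0.02  1.36  0.67  1.49 -0.76]
-90 45 180 [-0.58  1.02  0.08  1.83  0.7   0.94  1.92] [-0.38  0.78 -0.09  1.36  0.71  1.52  2.35]
-135 20 0 [-0.34  1.41  0.02  0.98  0.34  1.93 -1.3 ] None
-135 20 180 [-0.22  1.42 -0.32  0.97  0.55  2.03  1.65] None
-135 35 0 [-0.37  1.24  0.13  1.22  0.22  1.59 -1.25] None
-135 35 180 [-0.2   1.24 -0.27  1.21  0.48  1.7   1.64] None
-135 45 0 [-0.38  1.13  0.18  1.38  0.15  1.36 -1.21] [-0.26  1.06  0.08  0.71  0.31  2.07 -1.03]
-135 45 180 [-0.29  1.12 -0.01  1.37  0.28  1.4   1.8 ] [-0.26  1.06  0.08  0.71  0.31  2.07  2.11]
real	3m42.805s
user	3m39.553s
sys	0m0.246s
```

```bash
cat > path.py <<'E'
from ik import *
from h import T2W
from scipy.spatial.transform import Slerp
import sys
q0=np.array(D[-1][0]) if 0 else np.array([0.943,0.166,-0.619,2.407,-0.659,0.126,-0.66])
down=tool(0,90)
def run(wps,q):
    p,R=fk(q);wm=9
    for P,Rt in wps:
        P=T2W(T,P)[0]
        sl=Slerp([0,1],Ro.from_matrix([R,Rt]));n=8
        for k in range(1,n+1):
            q,e,a=ik(p+(P-p)*k/n,sl(k/n).as_matrix(),q,.02)
        # relaxed towards mid
        print("  ",P.round(3),q.round(2),round(e,4),round(a,3),"margin",np.minimum(q-lo,hi-q).round(2).min());p,R=P,Rt
for h,d in [(-45,40),(-60,35),(-60,45),(-80,40),(90,40),(105,45)]:
    print(h,d);s=1 if h>0 else -1
    R=tool(h,d)
    st=[-.24,-.12*s,.30]
    # roll: choose nearest to down yaw by intermediate orientation
    arc=[(-.145+.0, .0,.06)]
    def tip(th,r=.265): return [.12-r*np.cos(th)-.035*np.sin(th),0,.095+r*np.sin(th)-.035*np.cos(th)]
    run([(st,down),([-.24,-.15*s,.25],tool(h,65)),([-.2,-.08*s,.15],R),(tip(0),R),(tip(.5),R),(tip(1.0),R)],q0)
E
time python3 path.py
```

```text
-45 40
   [0.411 0.129 0.3  ] [ 0.32  0.45 -1.07  1.94  0.47  1.02  0.51] 0.0 0.0 margin 0.4
   [0.414 0.159 0.25 ] [-0.37  0.47 -0.67  2.11  0.85  1.02 -0.92] 0.0 0.0 margin 0.45
   [0.447 0.085 0.15 ] [-0.68  0.85 -0.45  2.34  1.33  1.19 -1.67] 0.0 0.0 margin 0.22
   [ 0.494 -0.     0.06 ] [-0.49  1.07 -0.36  2.39  1.7   1.21 -1.89] 0.0 0.0 margin 0.17
   [ 0.51  -0.002  0.191] [-0.46  0.74 -0.37  2.35  1.48  1.12 -1.48] 0.0 0.0 margin 0.21
   [ 0.586 -0.009  0.299] [-0.34  0.55 -0.35  2.08  1.32  1.11 -0.95] 0.0 0.0 margin 0.48
-60 35
   [0.411 0.129 0.3  ] [ 0.32  0.45 -1.07  1.94  0.47  1.02  0.51] 0.0 0.0 margin 0.4
   [0.414 0.159 0.25 ] [-0.41  0.51 -0.6   2.01  0.74  1.1  -1.03] 0.0 0.0 margin 0.55
   [0.447 0.085 0.15 ] [-0.71  0.91 -0.35  2.12  1.08  1.27 -1.57] 0.0 0.0 margin 0.44
   [ 0.494 -0.     0.06 ] [-0.57  1.09 -0.26  2.17  1.38  1.16 -1.74] 0.0 0.0 margin 0.39
   [ 0.51  -0.002  0.191] [-0.53  0.81 -0.28  2.14  1.22  1.22 -1.42] 0.0 0.0 margin 0.42
   [ 0.586 -0.009  0.299] [-0.44  0.66 -0.27  1.9   1.15  1.31 -1.  ] 0.0 0.0 margin 0.66
-60 45
   [0.411 0.129 0.3
[... 1522 characters left out ...]
.586 -0.009  0.299] [ 0.98  1.08 -1.45  1.6   0.36  1.    2.64] 0.0134 0.12 margin 0.02
105 45
   [ 0.388 -0.11   0.3  ] [ 0.97  0.44 -1.17  2.01  0.48  1.01  1.04] 0.0 0.0 margin 0.3
   [ 0.385 -0.14   0.25 ] [ 1.16  0.88 -1.45  1.98  0.63  1.11  2.64] 0.0374 0.183 margin 0.02
   [ 0.432 -0.074  0.15 ] [ 1.14  1.25 -1.45  1.96  0.71  0.98  2.64] 0.0326 0.185 margin 0.02
   [ 0.494 -0.     0.06 ] [ 0.99  1.47 -1.45  1.84  0.87  1.    2.64] 0.0124 0.081 margin 0.02
   [ 0.51  -0.002  0.191] [ 0.96  1.2  -1.45  1.8   0.6   0.99  2.64] 0.023 0.153 margin 0.02
   [ 0.586 -0.009  0.299] [ 0.84  1.07 -1.45  1.46  0.43  1.26  2.64] 0.0267 0.236 margin 0.02
real	0m12.931s
user	0m12.872s
sys	0m0.188s
```

```bash
cat > path2.py <<'E'
from ik import *
from h import T2W
exec(open("path.py").read().split("for h,d in")[0].split("import sys")[1])
qs=np.array([0.35,0.299,-0.099,1.978,0.038,0.866,-1.439])
for h,d in [(-60,40),(-75,35)]:
    print(h,d);R=tool(h,d)
    def tip(th,r=.265): return [.12-r*np.cos(th)-.035*np.sin(th),0,.095+r*np.sin(th)-.035*np.cos(th)]
    mid=tool(0,90)@Ro.from_euler('z',90,degrees=True).as_matrix()
    hs=-h
    run([([-.24,.14,.30],tool(h,90)) ,([-.24,.12,.25],tool(h,65)),([-.2,.08,.15],R),(tip(0),R),(tip(.5),R),(tip(1.0),R)],qs)
p,Rc=fk(q0);print(p,Ro.from_matrix(Rc).as_quat())
p,Rc=fk(qs)
for h in(-60,-75):
  print(np.degrees(Ro.from_matrix(tool(h,90)@Rc.T).as_rotvec()))
print(T2W(T,[-.24,.14,.3]))
E
python3 path2.py
```

```text
-60 40Traceback (most recent call last):
  File "path2.py", line 10, in <module>
    run([([-.24,.14,.30],tool(h,90)) ,([-.24,.12,.25],tool(h,65)),([-.2,.08,.15],R),(tip(0),R),(tip(.5),R),(tip(1.0),R)],qs)
    ~~~^^^^^^^^^^^^^^^^^^^^^^^^^^^^^^^^^^^^^^^^^^^^^^^^^^^^^^^^^^^^^^^^^^^^^^^^^^^^^^^^^^^^^^^^^^^^^^^^^^^^^^^^^^^^^^^^^^^^^
  File "<string>", line 8, in run
NameError: name 'Slerp' is not defined
```

```bash
sed -i '2a from scipy.spatial.transform import Slerp' path2.py; python3 path2.py
```

```text
-60 40
   [0.413 0.149 0.3  ] [ 0.05  0.37 -0.7   1.93  0.29  0.94 -0.37] 0.0 0.0 margin 0.63
   [0.411 0.129 0.25 ] [-0.41  0.46 -0.51  2.07  0.73  1.03 -0.98] 0.0 0.0 margin 0.49
   [0.447 0.085 0.15 ] [-0.71  0.85 -0.3   2.14  1.07  1.15 -1.51] 0.0 0.0 margin 0.42
   [ 0.494 -0.     0.06 ] [-0.56  1.03 -0.21  2.19  1.39  1.03 -1.7 ] 0.0 0.0 margin 0.37
   [ 0.51  -0.002  0.191] [-0.52  0.75 -0.23  2.14  1.19  1.11 -1.34] 0.0 0.0 margin 0.42
   [ 0.586 -0.009  0.299] [-0.42  0.61 -0.23  1.88  1.08  1.22 -0.91] 0.0 0.0 margin 0.68
-75 35
   [0.413 0.149 0.3  ] [ 0.01  0.36 -0.64  1.93  0.26  0.93 -0.59] 0.0 0.0 margin 0.63
   [0.411 0.129 0.25 ] [-0.42  0.5  -0.47  1.97  0.62  1.11 -1.09] 0.0 0.0 margin 0.59
   [0.447 0.085 0.15 ] [-0.7   0.93 -0.24  1.92  0.86  1.31 -1.45] 0.0 0.0 margin 0.64
   [ 0.494 -0.     0.06 ] [-0.57  1.08 -0.16  1.95  1.08  1.14 -1.54] 0.0 0.0 margin 0.61
   [ 0.51  -0.002  0.191] [-0.54  0.84 -0.19  1.93  0.97  1.28 -1.29] 0.0 0.0 margin 0.63
   [ 0.586 -0.009  0.299] [-0.47  0.74 -0.17  1.67  0.95  1.44 -0.95] 0.0 0.0 margin 0.65
[ 0.40630609 -0.15031647  0.3023336 ] [ 0.96462688 -0.03848057  0.26064649 -0.00881138]
[-2.46960783e-02  7.31444670e-03  1.20062766e+02]
[-2.24741132e-02  1.00052528e-02  1.05062767e+02]
[[0.41341322 0.14859372 0.3       ]]
```

carry_out --pt "0.0038 0.0387 0 0 0 0 1" --pt "0.0038 0.0387 0 0 0 0 1" --pt "0.0038 0.0387 0 0 0 0 1" --pt "0.0038 0.0387 0 0 0 0 1" --pt "0.0012 0.012 0 0 0 0 1" --pt "0 0 0.037 0 0.016 0 1" --pt "0 0 0.037 0 0.016 0 1" --pt "0 0 0.037 0 0.016 0 1"

```text
time: 3.57
position: [0.4132, -0.0945, 0.2999]
ee_rot: [0.986, 0.134, 0.09, -0.049]
contact_force: [0.9, -0.6, -0.0]
opening: 0.005
```

```bash
cat > rel.py <<'E'
# usage: rel.py h d tx ty tz : remaining rotvec (share of 180) and shift(share of m) to tool(h,d) at track point
from ik import *; from h import T2W; import sys
from plant import monitor
a=list(map(float,sys.argv[1:]));s=monitor.read_state()
Rc=Ro.from_quat(s["ee_rot"]).as_matrix();P=T2W(T,a[2:5])[0];roll=a[5] if len(a)>5 else 0
rv=Ro.from_matrix(tool(a[0],a[1],roll)@Rc.T).as_rotvec()
dp=P-s["position"]
print("t",s["time"],"q",s["q"].round(2),"pos",s["position"].round(3),"F",s["contact_force"].round(1));print("rot share",(rv/np.pi).round(4),"deg",np.degrees(np.linalg.norm(rv)).round(1),"shift",dp.round(4),"norm",np.linalg.norm(dp).round(3))
c,sn=np.cos(T[2]),np.sin(T[2]);d=s["position"][:2]-T[:2];print("track pos",np.round([c*d[0]+sn*d[1],-sn*d[0]+c*d[1],s["position"][2]],4))
z=Rc[:,2];print("heading",np.degrees(np.arctan2(z[1],z[0])-T[2]).round(1),"depr",np.degrees(np.arcsin(-z[2])).round(1))
E
python3 rel.py -60 90 -.24 .14 .3
```

```text
t 3.5667 q [ 0.39  0.23 -0.17  2.1  -0.18  0.68 -0.94] pos [ 0.413 -0.095  0.3  ] F [ 0.9 -0.6 -0. ]
rot share [-0.074   0.0053  0.5473] deg 99.4 shift [3.000e-04 2.431e-01 1.000e-04] norm 0.243
track pos [-0.2165 -0.102   0.2999]
heading 42.0 depr 78.2
```

carry_out --pt "-0.0049 0.0004 0.0365 0 0.0162 0 1" --pt "-0.0049 0.0004 0.0365 0 0.0162 0 1" --pt "-0.0049 0.0004 0.0365 0 0.0162 0 1" --pt "-0.0049 0.0004 0.0365 0 0.0162 0 1" --pt "-0.0049 0.0004 0.0365 0 0.0162 0 1" --pt "-0.0049 0.0004 0.0365 0 0.0162 0 1" --pt "-0.0049 0.0004 0.0365 0 0.0162 0 1" --pt "-0.0049 0.0004 0.0365 0 0.0162 0 1" --pt "-0.0049 0.0004 0.0365 0 0.0162 0 1" --pt "-0.0049 0.0004 0.0365 0 0.0162 0 1" --pt "-0.0049 0.0004 0.0365 0 0.0162 0 1" --pt "-0.0049 0.0004 0.0365 0 0.0162 0 1" --pt "-0.0049 0.0004 0.0365 0 0.0162 0 1" --pt "-0.0049 0.0004 0.0365 0 0.0162 0 1" --pt "-0.0049 0.0004 0.0365 0 0.0162 0 1"

```text
time: 4.82
position: [0.4131, 0.1484, 0.3]
ee_rot: [0.542, 0.84, -0.001, -0.0]
contact_force: [-0.1, -0.3, 0.7]
opening: 0.005
```

```bash
python3 rel.py -60 65 -.24 .12 .27;python3 rel.py -60 40 -.21 .08 .22
```

```text
t 4.8167 q [-0.03  0.35 -0.59  1.93  0.24  0.93 -0.31] pos [0.413 0.148 0.3  ] F [-0.1 -0.3  0.7]
rot share [-1.262e-01 -5.770e-02  1.000e-04] deg 25.0 shift [-0.0016 -0.0197 -0.03  ] norm 0.036
track pos [-0.2403  0.1398  0.3   ]
heading -138.0 depr 89.9
t 4.8167 q [-0.03  0.35 -0.59  1.93  0.24  0.93 -0.31] pos [0.413 0.148 0.3  ] F [-0.1 -0.3  0.7]
rot share [-2.528e-01 -1.150e-01  2.000e-04] deg 50.0 shift [ 0.0243 -0.0625 -0.08  ] norm 0.104
track pos [-0.2403  0.1398  0.3   ]
heading -138.0 depr 89.9
```

carry_out --pt "-0.0316 -0.0144 0 0.003 -0.008 -0.01 1" --pt "-0.0316 -0.0144 0 0.003 -0.008 -0.01 1" --pt "-0.0316 -0.0144 0 0.003 -0.008 -0.01 1" --pt "-0.0316 -0.0144 0 0.003 -0.008 -0.01 1" --pt "-0.0316 -0.0144 0 0.003 -0.008 -0.01 1" --pt "-0.0316 -0.0144 0 0.003 -0.008 -0.01 1" --pt "-0.0316 -0.0144 0 0.003 -0.008 -0.01 1" --pt "-0.0316 -0.0144 0 0.003 -0.008 -0.01 1"

```text
time: 5.48
position: [0.4377, 0.085, 0.22]
ee_rot: [0.493, 0.76, -0.227, 0.358]
contact_force: [0.2, -0.2, -1.6]
opening: 0.003
```

```bash
python3 rel.py -60 40 -.21 .08 .09; python3 rel.py -60 40 -.145 .0 .05
python3 - <<'E'
from h import *
for n in("side","top"):
    cv2.imwrite(f"pics/{n}1.png",imaging.read_camera(n)["frame"])
E
```

```text
t 5.4833 q [-0.76  0.7  -0.24  2.13  0.96  1.18 -1.35] pos [0.438 0.085 0.22 ] F [ 0.2 -0.2 -1.6]
rot share [-0.0002  0.0029  0.0006] deg 0.5 shift [-0.0003  0.001  -0.13  ] norm 0.13
track pos [-0.2096  0.0791  0.22  ]
heading -59.7 depr 39.8
t 5.4833 q [-0.76  0.7  -0.24  2.13  0.96  1.18 -1.35] pos [0.438 0.085 0.22 ] F [ 0.2 -0.2 -1.6]
rot share [-0.0002  0.0029  0.0006] deg 0.5 shift [ 0.0566 -0.085  -0.17  ] norm 0.198
track pos [-0.2096  0.0791  0.22  ]
heading -59.7 depr 39.8
```

View pics/side1.png

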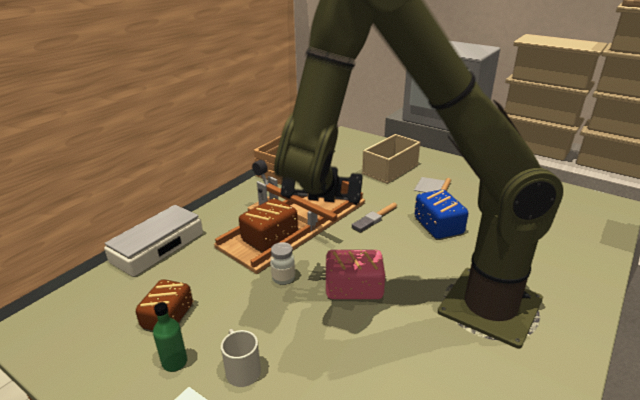

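View pics/top1.png

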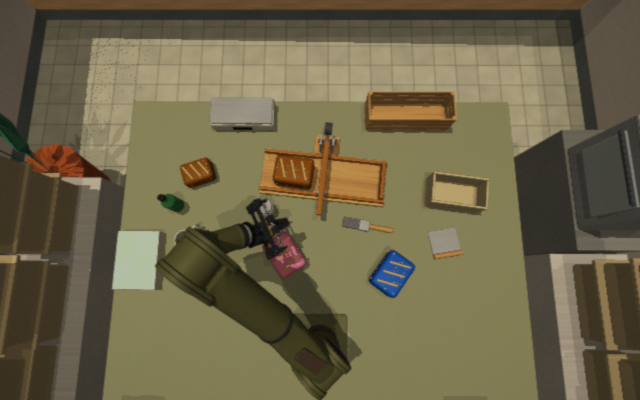

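```bash
cat > clr.py <<'E'
from ik import *
from h import *
p=imaging.read_camera("top")
# pink footprint from image corners on top (topz clicks at t0)
pk=np.array([ray(p,(150+u/2.2,110+v/2.2),.09)[:2] for u,v in[(294,266),(343,322),(297,370),(248,306)]]).astype(np.float32)
jar=ray(p,(150+253/2.2,110+212/2.2),.1)[:2]
print(pk.round(3),jar)
def body(P,R):
    g=[]
    for a in np.linspace(-.0375,.0375,7):
        for b in np.linspace(-.0935,.0935,19):
            for c in np.linspace(-.18,-.064,10): g.append((a,b,c))
    # wrist cylinder
    for th in np.linspace(0,2*np.pi,16):
        for c in np.linspace(-.36,-.18,10): g.append((.065*np.cos(th),.065*np.sin(th),c))
    return P+np.array(g)@R.T
def w2t(X):
    c,s=np.cos(T[2]),np.sin(T[2]);d=X[:,:2]-T[:2];return np.c_[c*d[:,0]+s*d[:,1],-s*d[:,0]+c*d[:,1],X[:,2]]
def rep(tp,R):
    X=body(T2W(T,tp)[0],R);o={}
    dp=np.array([cv2.pointPolygonTest(pk.reshape(-1,1,2),(float(x[0]),float(x[1])),True) for x in X])
    m=dp>-.02;o["pink minz"]=X[m,2].min().round(3) if m.any() else None
    m=np.hypot(X[:,0]-jar[0],X[:,1]-jar[1])<.045;o["jar minz"]=X[m,2].min().round(3) if m.any() else None
    t=w2t(X)
    m=(t[:,0]>-.075)&(t[:,1]>.025)&(t[:,0]<.05)&(t[:,1]<.2);o["loaf minz"]=t[m,2].min().round(3) if m.any() else None
    m=(t[:,0]>-.095)&(t[:,0]<.1);o["rail minz"]=t[m,2].min().round(3) if m.any() else None
    o["minz"]=X[:,2].min().round(3)
    b=(np.abs(t[:,1])<.015)&(t[:,0]>-.175);o["bar col z"]=t[b,2].min().round(3) if b.any() else None
    return o
if __name__=="__main__":
  for h,d in[(-60,40),(-60,45),(-45,40),(-45,35)]:
    R=tool(h,d);f=np.array([np.cos(np.radians(h))*np.cos(np.radians(d)),np.sin(np.radians(h))*np.cos(np.radians(d)),-np.sin(np.radians(d))])
    for back in(.11,.05,0): print(h,d,back,rep(np.array([-.147,-.005,.053])-back*f,R))
E
python3 clr.py
```

```text
[[0.408 0.135]
 [0.315 0.051]
 [0.236 0.127]
 [0.34  0.211]] [0.49931513 0.20617759]
-60 40 0.11 {'pink minz': np.float64(0.136), 'jar minz': np.float64(0.136), 'loaf minz': None, 'rail minz': None, 'minz': np.float64(0.136), 'bar col z': None}
-60 40 0.05 {'pink minz': np.float64(0.106), 'jar minz': np.float64(0.131), 'loaf minz': None, 'rail minz': None, 'minz': np.float64(0.098), 'bar col z': None}
-60 40 0 {'pink minz': np.float64(0.107), 'jar minz': np.float64(0.132), 'loaf minz': None, 'rail minz': np.float64(0.085), 'minz': np.float64(0.065), 'bar col z': np.float64(0.123)}
-60 45 0.11 {'pink minz': np.float64(0.15), 'jar minz': np.float64(0.15), 'loaf minz': None, 'rail minz': None, 'minz': np.float64(0.15), 'bar col z': None}
-60 45 0.05 {'pink minz': np.float64(0.125), 'jar minz': np.float64(0.153), 'loaf minz': None, 'rail minz': np.float64(0.16), 'minz': np.float64(0.107), 'bar col z': None}
-60 45 0 {'pink minz': np.float64(0.117), 'jar minz': np.float64(0.145), 'loaf minz': None, 'rail minz': np.float64(0.089), 'minz': np.float64(0.072), 'bar col z': np.float64(0.116)}

[... 188 characters left out ...]
2), 'jar minz': None, 'loaf minz': None, 'rail minz': None, 'minz': np.float64(0.098), 'bar col z': None}
-45 40 0 {'pink minz': np.float64(0.119), 'jar minz': None, 'loaf minz': None, 'rail minz': None, 'minz': np.float64(0.065), 'bar col z': np.float64(0.123)}
-45 35 0.11 {'pink minz': np.float64(0.122), 'jar minz': None, 'loaf minz': None, 'rail minz': None, 'minz': np.float64(0.122), 'bar col z': None}
-45 35 0.05 {'pink minz': np.float64(0.102), 'jar minz': None, 'loaf minz': None, 'rail minz': None, 'minz': np.float64(0.088), 'bar col z': None}
-45 35 0 {'pink minz': np.float64(0.103), 'jar minz': None, 'loaf minz': None, 'rail minz': None, 'minz': np.float64(0.059), 'bar col z': None}
```

```bash
python3 rel.py -60 40 -.189 .068 .119
python3 - <<'E'
from ik import *; from h import T2W
a=T2W(T,[[-.189,.068,.119],[-.147,-.005,.048]]);print(a[1]-a[0])
E
```

```text
t 5.6333 q [-0.76  0.7  -0.24  2.13  0.96  1.18 -1.35] pos [0.436 0.085 0.218] F [ 0.5 -0.3  0.9]
rot share [-0.0001 -0.0004  0.0003] deg 0.1 shift [ 0.021  -0.0128 -0.0989] norm 0.102
track pos [-0.2111  0.0787  0.2179]
heading -60.1 depr 40.1
[ 0.03466689 -0.0767542  -0.071     ]
```

carry_out --pt "0 0 0 0.005 -0.003 -0.025 1" --pt "0 0 0 0.005 -0.003 -0.025 1" --pt "0 0 0 0.005 -0.003 -0.025 1" --pt "0 0 0 0.005 -0.003 -0.024 1" --pt "0 0 0 0.005 -0.011 -0.01 1" --pt "0 0 0 0.005 -0.011 -0.01 1" --pt "0 0 0 0 0 0 1"

```text
time: 6.22
position: [0.468, 0.0464, 0.1022]
ee_rot: [0.496, 0.759, -0.228, 0.356]
contact_force: [0.1, -0.4, -0.0]
opening: 0.004
```

```bash
python3 rel.py -60 40 -.147 -.005 .048;  python3 - <<'E'
from h import *
for n in("side","top"):
    im=imaging.read_camera(n)["frame"];im=im[130:330,200:440] if n=="side" else im[140:290,200:400]
    cv2.imwrite(f"pics/{n}2.png",cv2.resize(im,None,fx=3,fy=3,interpolation=cv2.INTER_CUBIC))
E
```

```text
t 6.2167 q [-0.7   0.94 -0.17  2.18  1.21  1.01 -1.6 ] pos [0.468 0.046 0.102] F [ 0.1 -0.4 -0. ]
rot share [-0.0009  0.0018  0.0033] deg 0.7 shift [ 0.0238 -0.0512 -0.0542] norm 0.078
track pos [-0.1757  0.0436  0.1022]
heading -60.3 depr 40.0
```

View pics/side2.png

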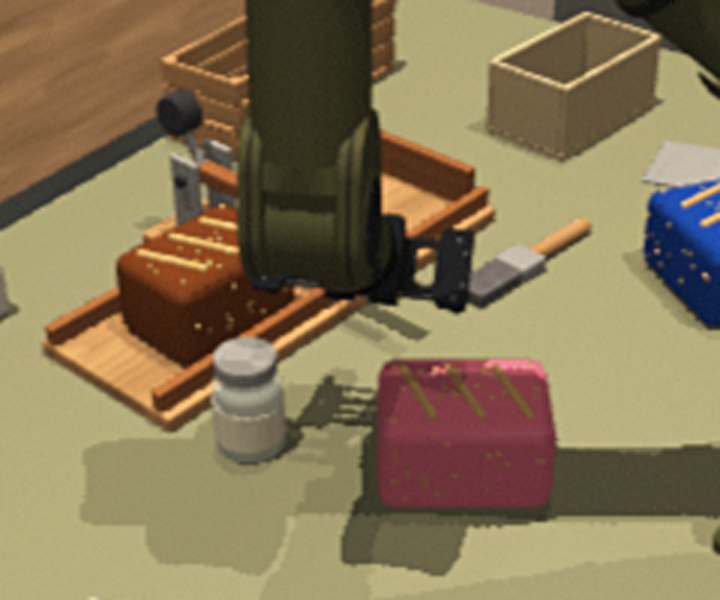

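View pics/top2.png

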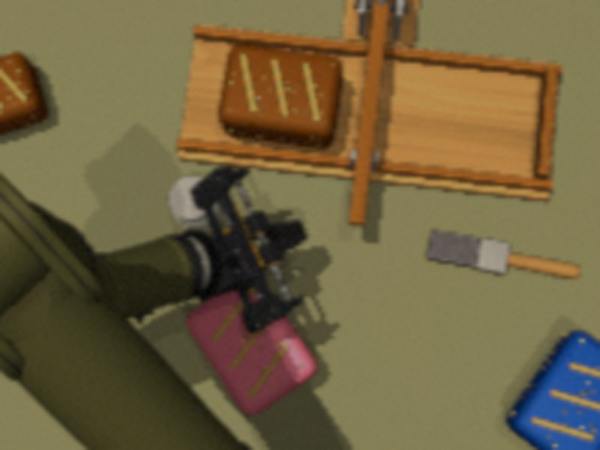

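carry_out --pt "0 0 0 0.004 -0.009 -0.014 1" --pt "0 0 0 0.004 -0.009 -0.014 1" --pt "0 0 0 0.005 -0.011 -0.012 1" --pt "0 0 0 0.005 -0.011 -0.01 1" --pt "0 0 0 0.006 -0.011 -0.004 1" --pt "0 0 0 0 0 0 1"

```text
time: 6.82
position: [0.492, -0.003, 0.0482]
ee_rot: [0.495, 0.759, -0.228, 0.356]
contact_force: [0.1, -0.4, 0.7]
opening: 0.007
```

```bash
python3 rel.py -60 40 -.147 -.005 .048;  python3 - <<'E'
from h import *
for n in("side","top"):
    im=imaging.read_camera(n)["frame"];im=im[130:330,200:440] if n=="side" else im[140:290,200:400]
    cv2.imwrite(f"pics/{n}3.png",cv2.resize(im,None,fx=3,fy=3,interpolation=cv2.INTER_CUBIC))
E
```

```text
t 6.8167 q [-0.62  1.05 -0.11  2.2   1.41  0.95 -1.74] pos [ 0.492 -0.003  0.048] F [ 0.1 -0.4  0.7]
rot share [-0.0007  0.002   0.0023] deg 0.6 shift [-0.0002 -0.0018 -0.0002] norm 0.002
track pos [-0.147  -0.0032  0.0482]
heading -60.1 depr 40.0
```

View pics/top3.png

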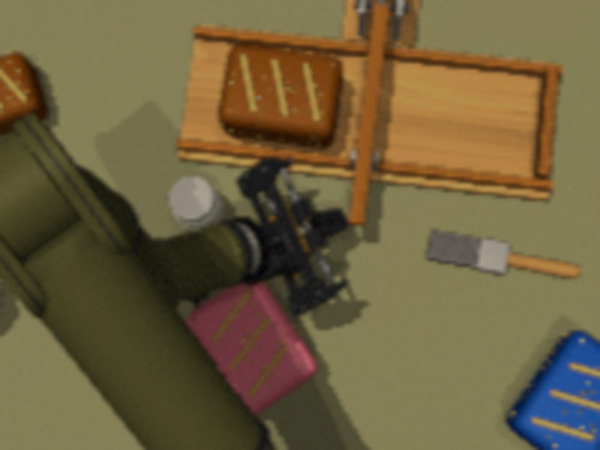

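View pics/side3.png

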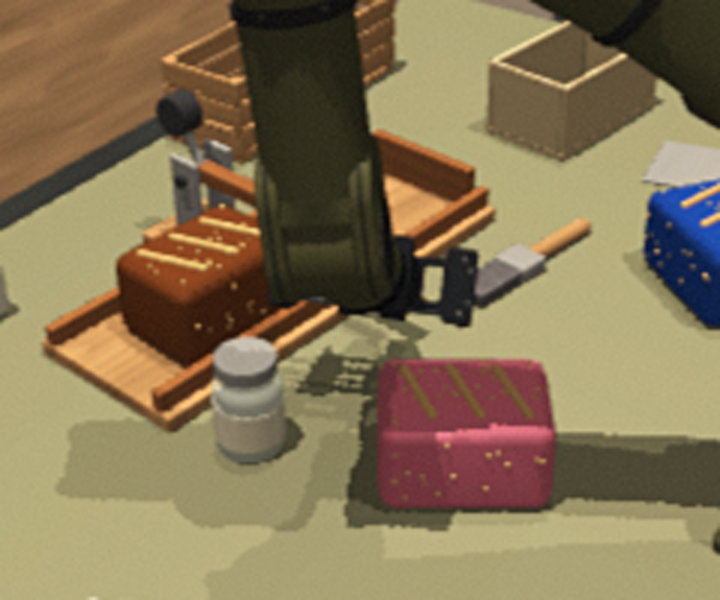

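Run:
```python
from ik import *; from h import T2W
ths=np.arange(0,1.21,.1)
o=np.interp(ths,[0,.3,1.2],[.047,.04,.03])
P=np.c_[.12-.267*np.cos(ths)-o*np.sin(ths),np.full_like(ths,-.010),.095+.267*np.sin(ths)-o*np.cos(ths)]
W=T2W(T,P);print(np.diff(W,axis=0).round(4));print((W[0]-[.492,-.003,.0482]).round(4))
q=np.array([-0.62,1.05,-0.11,2.2,1.41,.95,-1.74]);R=tool(-60,40)
for w in W: q,e,a=ik(w,R,q,.02)
print(q,e,a)
```

```text
[[-0.0031  0.0003  0.0292]
 [ 0.     -0.      0.0293]
 [ 0.0032 -0.0003  0.0291]
 [ 0.0058 -0.0006  0.0275]
 [ 0.0086 -0.0008  0.0267]
 [ 0.0113 -0.0011  0.0256]
 [ 0.0139 -0.0014  0.0243]
 [ 0.0163 -0.0016  0.0227]
 [ 0.0186 -0.0018  0.0209]
 [ 0.0206 -0.002   0.0188]
 [ 0.0224 -0.0022  0.0166]
 [ 0.024  -0.0024  0.0141]]
[-0.0007 -0.0068 -0.0002]
[-0.42933013  0.60615075 -0.11584152  1.74552663  1.03724886  1.2015453
 -0.71458602] 1.91397018794093e-06 1.00234734048267e-05
```

carry_out --pt "0 0 0 0 -0.007 0 1" --pt "0 0 0 -0.001 0 0.014 1" --pt "0 0 0 -0.001 0 0.015 1" --pt "0 0 0 0 0 0.015 1" --pt "0 0 0 0 0 0.015 1" --pt "0 0 0 0.002 0 0.015 1" --pt "0 0 0 0.002 0 0.014 1" --pt "0 0 0 0.003 0 0.014 1" --pt "0 0 0 0.003 0 0.014 1"

```text
time: 7.67
position: [0.4989, -0.0073, 0.164]
ee_rot: [0.493, 0.761, -0.227, 0.356]
contact_force: [0.8, 1.0, -0.5]
opening: 0.004
```

```bash
python3 rel.py -60 40 -.147 -.005 .048;  python3 - <<'E'
from h import *
for n in("side","top"):
    im=imaging.read_camera(n)["frame"];im=im[130:330,200:440] if n=="side" else im[110:260,200:400]
    cv2.imwrite(f"pics/{n}4.png",cv2.resize(im,None,fx=3,fy=3,interpolation=cv2.INTER_CUBIC))
E
```

```text
t 7.6667 q [-0.6   0.8  -0.12  2.2   1.24  1.   -1.43] pos [ 0.499 -0.007  0.164] F [ 0.8  1.  -0.5]
rot share [-0.0013  0.0014  0.0007] deg 0.4 shift [-0.0071  0.0025 -0.116 ] norm 0.116
track pos [-0.1397 -0.0068  0.164 ]
heading -59.9 depr 40.1
```

View pics/top4.png

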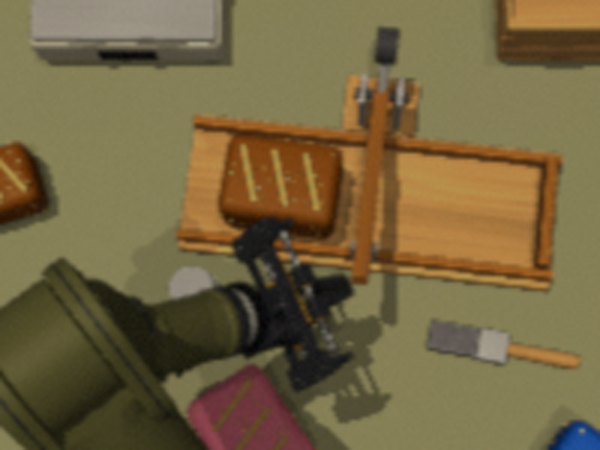

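View pics/side4.png

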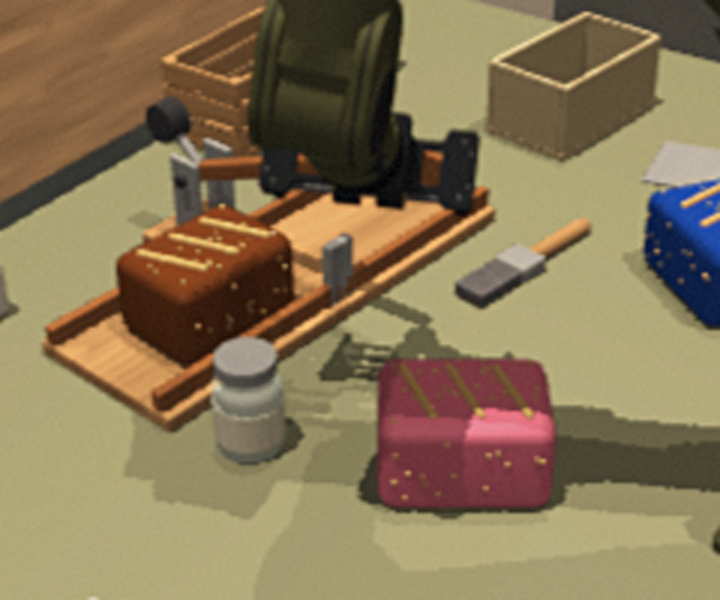

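carry_out --pt "0 0 0 0.004 0 0.013 1" --pt "0 0 0 0.004 -0.001 0.013 1" --pt "0 0 0 0.006 0 0.013 1" --pt "0 0 0 0.006 -0.001 0.013 1" --pt "0 0 0 0.007 0 0.012 1" --pt "0 0 0 0.007 -0.001 0.012 1" --pt "0 0 0 0.008 -0.001 0.011 1" --pt "0 0 0 0.008 -0.001 0.011 1" --pt "0 0 0 0.009 -0.001 0.01 1" --pt "0 0 0 0.009 -0.001 0.01 1" --pt "0 0 0 0.01 -0.001 0.01 1" --pt "0 0 0 0.01 -0.001 0.009 1"

```text
time: 8.77
position: [0.5869, -0.0169, 0.2997]
ee_rot: [0.493, 0.761, -0.228, 0.356]
contact_force: [0.7, 0.1, -0.4]
opening: 0.007
```

```bash
python3 rel.py -60 40 -.147 -.005 .048;  python3 - <<'E'
from h import *
for n in("side","top"):
    im=imaging.read_camera(n)["frame"];im=im[80:280,200:440] if n=="side" else im[80:230,200:400]
    cv2.imwrite(f"pics/{n}5.png",cv2.resize(im,None,fx=3,fy=3,interpolation=cv2.INTER_CUBIC))
E
```

```text
t 8.7667 q [-0.48  0.6  -0.11  1.9   1.06  1.15 -0.88] pos [ 0.587 -0.017  0.3  ] F [ 0.7  0.1 -0.4]
rot share [-0.0008  0.0011  0.001 ] deg 0.3 shift [-0.0951  0.0121 -0.2517] norm 0.269
track pos [-0.0512 -0.0077  0.2997]
heading -60.0 depr 40.1
```

View pics/top5.png

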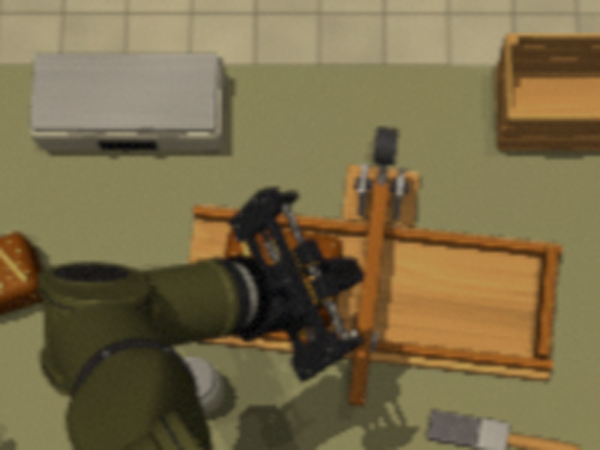

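View pics/side5.png

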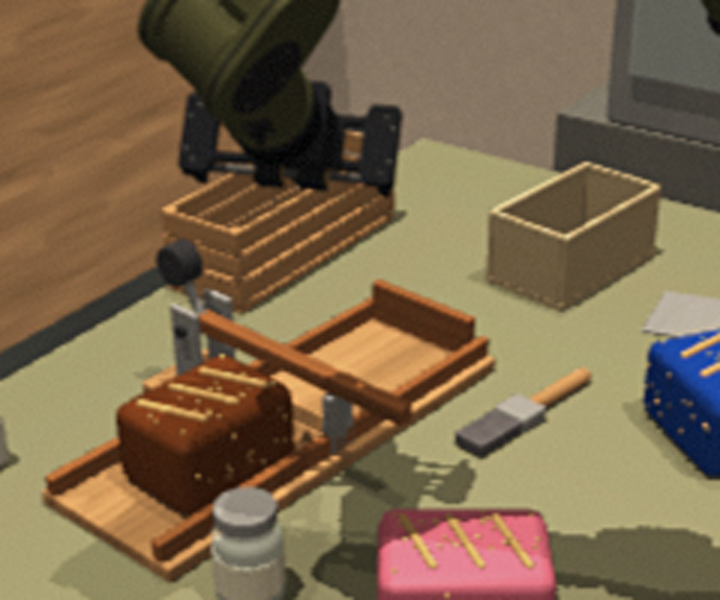

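```bash
cat > contact.py <<'E'
from ik import *; from h import T2W
Rt=Ro.from_euler('z',T[2]).as_matrix()
g=np.array([(a,b,c) for a in np.linspace(-.009,.009,7) for b in np.linspace(-.0175,.0175,15) for c in np.linspace(-.064,0,65)])
gb=np.array([(a,b,c) for a in np.linspace(-.0375,.0375,31) for b in np.linspace(-.0935,.0935,60) for c in np.linspace(-.1,-.064,8)])
def con(tp,h,d):
    Rl=Rt.T@tool(h,d); X=np.array(tp)+g@Rl.T
    X=X[np.abs(X[:,1])<.0101]; u=.12-X[:,0];w=X[:,2]-.095;rho=np.hypot(u,w);phi=np.arctan2(w,u)
    al=np.sqrt(np.maximum(rho**2-1e-4,0)); th=phi+np.arcsin(.01/rho); th[al>.29]=-9
    k=th.argmax(); t=max(th[k],0)
    B=np.array(tp)+gb@Rl.T; u=.12-B[:,0];w=B[:,2]-.095; a=u*np.cos(t)+w*np.sin(t); n=-u*np.sin(t)+w*np.cos(t)
    dd=np.maximum.reduce([np.abs(B[:,1])-.01,np.abs(n)-.01,a-.29]); 
    return round(t,3),round(al[k],3),X[k].round(3),"bodyclr",dd.min().round(4)
if __name__=="__main__":
  print("old");
  for tp in [(-.147,-.007,.048),(-.1397,-.0068,.164),(-.11,-.0075,.24),(-.08,-.0075,.275),(-.0512,-.0077,.2997)]: print(con(tp,-60,40))
  print("new")
  N=12
  for k in range(N+1):
    s=k/N;thc=1.1*s; r=.262-.04*min(1,s*1.5); h=-60-25*min(1,s*1.3); d=40-10*min(1,s*1.3)
    o=np.interp(thc,[0,.2,1.1],[.047,.036,.03]);tp=(.12-r*np.cos(thc)-o*np.sin(thc),-.015,.095+r*np.sin(thc)-o*np.cos(thc))
    print(round(thc,2),np.round(tp,3),round(h),round(d),con(tp,h,d))
E
python3 contact.py
```

```text
old
(0, np.float64(0.288), array([-0.168,  0.01 ,  0.081]), 'bodyclr', np.float64(0.0052))
(np.float64(0.381), np.float64(0.286), array([-0.149,  0.01 ,  0.192]), 'bodyclr', np.float64(0.0127))
(np.float64(0.68), np.float64(0.274), array([-0.1 ,  0.01,  0.26]), 'bodyclr', np.float64(0.0174))
(np.float64(0.848), np.float64(0.275), array([-0.07 ,  0.01 ,  0.295]), 'bodyclr', np.float64(0.0205))
(np.float64(0.985), np.float64(0.277), array([-0.041,  0.01 ,  0.32 ]), 'bodyclr', np.float64(0.0229))
new
0.0 [-0.142 -0.015  0.048] -60 40 (np.float64(0.012), np.float64(0.288), array([-0.168,  0.009,  0.088]), 'bodyclr', np.float64(-0.0006))
0.09 [-0.14  -0.015  0.077] -63 39 (np.float64(0.108), np.float64(0.29), array([-0.169,  0.009,  0.116]), 'bodyclr', np.float64(0.0003))
0.18 [-0.135 -0.015  0.105] -65 38 (np.float64(0.204), np.float64(0.289), array([-0.165,  0.01 ,  0.144]), 'bodyclr', np.float64(0.0011))
0.28 [-0.127 -0.015  0.128] -68 37 (np.float64(0.283), np.float64(0.251), array([-0.124,  0.01 ,  0.155]), 'bodyclr', np.float64(0.0022))
0.37 [-0.118 -0.015  0.149] -71 36 (np.float64
[... 485 characters left out ...]
p.float64(0.0031))
0.73 [-0.067 -0.015  0.219] -82 31 (np.float64(0.755), np.float64(0.228), array([-0.053,  0.01 ,  0.244]), 'bodyclr', np.float64(0.0054))
0.83 [-0.054 -0.015  0.236] -84 30 (np.float64(0.849), np.float64(0.229), array([-0.039,  0.01 ,  0.26 ]), 'bodyclr', np.float64(0.0086))
0.92 [-0.04  -0.015  0.252] -85 30 (np.float64(0.94), np.float64(0.231), array([-0.024,  0.01 ,  0.276]), 'bodyclr', np.float64(0.0097))
1.01 [-0.024 -0.015  0.266] -85 30 (np.float64(1.03), np.float64(0.234), array([-0.009,  0.01 ,  0.29 ]), 'bodyclr', np.float64(0.01))
1.1 [-0.007 -0.015  0.279] -85 30 (np.float64(1.119), np.float64(0.236), array([0.008, 0.01 , 0.303]), 'bodyclr', np.float64(0.0106))
```

```bash
cat > plan3.py <<'E'
from contact import *; from clr import rep
N=12;Y=-.008
rows=[]
for k in range(N+1):
    s=k/N;thc=1.2*s; r=np.interp(thc,[0,.2,.6,1.2],[.256,.25,.225,.225]); h=np.interp(thc,[0,.2,.7],[-58,-60,-85]); d=np.interp(thc,[0,.2,.8],[40,40,32])
    o=np.interp(thc,[0,.2,1.1],[.047,.034,.028]);tp=(.12-r*np.cos(thc)-o*np.sin(thc),Y,.095+r*np.sin(thc)-o*np.cos(thc))
    rows.append((tp,h,d))
    print(round(thc,2),np.round(tp,3),round(h),round(d),*con(tp,h,d), {a:b for a,b in rep(np.array(tp),tool(h,d)).items() if 'bar' not in a} if k<4 else "")
q=np.array([-0.62,1.05,-0.11,2.2,1.41,.95,-1.74])
Rp=None
for tp,h,d in rows:
    W=T2W(T,tp)[0];R=tool(h,d);q,e,a=ik(W,R,q,.02)
    if Rp is not None: print("shift",(W-Wp).round(4),"rot",(Ro.from_matrix(R@Rp.T).as_rotvec()/np.pi).round(4),q.round(2),round(e,4))
    Wp,Rp=W,R
E
python3 plan3.py
```

```text
[[0.408 0.135]
 [0.315 0.051]
 [0.236 0.127]
 [0.34  0.211]] [0.49931513 0.20617759]
0.0 [-0.136 -0.008  0.048] -58 40 0.005 0.288 [-0.168  0.01   0.086] bodyclr 0.0018 {'pink minz': np.float64(0.11), 'jar minz': np.float64(0.127), 'loaf minz': np.float64(0.108), 'rail minz': np.float64(0.07), 'minz': np.float64(0.06)}
0.1 [-0.136 -0.008  0.08 ] -59 40 0.114 0.287 [-0.167  0.01   0.118] bodyclr 0.0023 {'pink minz': np.float64(0.142), 'jar minz': np.float64(0.159), 'loaf minz': np.float64(0.14), 'rail minz': np.float64(0.092), 'minz': np.float64(0.092)}
0.2 [-0.132 -0.008  0.111] -60 40 0.224 0.287 [-0.162  0.01   0.149] bodyclr 0.0033 {'pink minz': np.float64(0.173), 'jar minz': np.float64(0.198), 'loaf minz': np.float64(0.162), 'rail minz': np.float64(0.124), 'minz': np.float64(0.124)}
0.3 [-0.123 -0.008  0.135] -65 39 0.303 0.28 [-0.15   0.01   0.169] bodyclr 0.0044 {'pink minz': np.float64(0.202), 'jar minz': np.float64(0.201), 'loaf minz': np.float64(0.146), 'rail minz': np.float64(0.146), 'minz': np.float64(0.146)}
0.4 [-0.111 -0.008  0.157] -70 37 0.406 0.235 [-0.099  0.01   0.
[... 1250 characters left out ...]
.0148 -0.0015  0.0184] rot [-0.0074 -0.0009 -0.0278] [-0.51  0.88 -0.09  1.75  0.91  1.31 -1.15] 0.0
shift [ 0.0115 -0.0011  0.0203] rot [-0.0074 -0.0002 -0.0278] [-0.5   0.89 -0.08  1.64  0.85  1.41 -1.08] 0.0
shift [ 0.0135 -0.0013  0.019 ] rot [-0.0074  0.0001  0.    ] [-0.5   0.89 -0.07  1.59  0.85  1.46 -1.04] 0.0
shift [ 0.0154 -0.0015  0.0175] rot [0. 0. 0.] [-0.49  0.88 -0.06  1.53  0.86  1.49 -0.98] 0.0
shift [ 0.0171 -0.0017  0.0158] rot [0. 0. 0.] [-0.48  0.88 -0.06  1.47  0.86  1.52 -0.93] 0.0
shift [ 0.0186 -0.0018  0.014 ] rot [0. 0. 0.] [-0.47  0.88 -0.05  1.41  0.87  1.55 -0.87] 0.0
shift [ 0.0193 -0.0019  0.0117] rot [0. 0. 0.] [-0.45  0.89 -0.05  1.34  0.87  1.58 -0.82] 0.0
```

```bash
sed -i 's/^    s=k.*$/    s=k\/N;thc=1.2*s; r=np.interp(thc,[0,.15,.5,1.2],[.262,.257,.225,.222]); h=np.interp(thc,[0,.12,.5],[-60,-60,-85]); d=np.interp(thc,[0,.2,.8],[40,40,32]);Y=np.interp(thc,[0,.3,.7],[-.006,-.007,-.015])/; s/^N=12/N=24/' plan3.py; python3 plan3.py
```

```text
[[0.408 0.135]
 [0.315 0.051]
 [0.236 0.127]
 [0.34  0.211]] [0.49931513 0.20617759]
0.0 [-0.142 -0.006  0.048] -60 40 0 0.289 [-0.169  0.01   0.083] bodyclr 0.0038 {'pink minz': np.float64(0.102), 'jar minz': np.float64(0.127), 'loaf minz': np.float64(0.118), 'rail minz': np.float64(0.07), 'minz': np.float64(0.06)}
0.05 [-0.142 -0.006  0.064] -60 40 0.048 0.289 [-0.169  0.01   0.099] bodyclr 0.0055 {'pink minz': np.float64(0.118), 'jar minz': np.float64(0.143), 'loaf minz': np.float64(0.134), 'rail minz': np.float64(0.086), 'minz': np.float64(0.077)}
0.1 [-0.141 -0.006  0.081] -60 40 0.104 0.289 [-0.168  0.01   0.115] bodyclr 0.0054 {'pink minz': np.float64(0.134), 'jar minz': np.float64(0.159), 'loaf minz': np.float64(0.15), 'rail minz': np.float64(0.103), 'minz': np.float64(0.093)}
0.15 [-0.14  -0.007  0.097] -62 40 0.159 0.29 [-0.168  0.009  0.131] bodyclr 0.0059 {'pink minz': np.float64(0.15), 'jar minz': np.float64(0.175), 'loaf minz': np.float64(0.157), 'rail minz': np.float64(0.109), 'minz': np.float64(0.109)}
0.2 [-0.134 -0.007  0.112] -65 40 0.214 0.285 [-0.161  0.01   0.14
[... 3495 characters left out ...]
 -0.07  1.57  0.86  1.47 -1.01] 0.0
shift [ 0.008  -0.0008  0.0083] rot [0. 0. 0.] [-0.48  0.88 -0.06  1.54  0.86  1.48 -0.99] 0.0
shift [ 0.0084 -0.0008  0.0079] rot [0. 0. 0.] [-0.47  0.88 -0.06  1.51  0.87  1.5  -0.96] 0.0
shift [ 0.0088 -0.0009  0.0075] rot [0. 0. 0.] [-0.47  0.88 -0.06  1.48  0.87  1.51 -0.93] 0.0
shift [ 0.0091 -0.0009  0.007 ] rot [0. 0. 0.] [-0.46  0.88 -0.06  1.45  0.87  1.53 -0.9 ] 0.0
shift [ 0.0095 -0.0009  0.0065] rot [0. 0. 0.] [-0.45  0.88 -0.05  1.42  0.87  1.54 -0.88] 0.0
shift [ 0.0095 -0.0009  0.0059] rot [0. 0. 0.] [-0.45  0.89 -0.05  1.38  0.88  1.56 -0.85] 0.0
shift [ 0.0097 -0.001   0.0054] rot [0. 0. 0.] [-0.44  0.89 -0.05  1.35  0.88  1.57 -0.82] 0.0
```

```bash
python3 rel.py -60 40 -.195 .08 .21
python3 - <<'E'
from ik import *; from h import T2W
a=T2W(T,[[-.195,.08,.21],[-.172,.046,.1],[-.142,-.006,.048]]);print(np.diff(a,axis=0))
E
```

```text
t 8.9667 q [-0.48  0.61 -0.11  1.9   1.06  1.15 -0.88] pos [ 0.586 -0.017  0.299] F [-0.2 -0.3  0.3]
rot share [-0.0008  0.001   0.0012] deg 0.3 shift [-0.1338  0.1015 -0.0889] norm 0.19
track pos [-0.0519 -0.008   0.2989]
heading -60.0 depr 40.1
[[ 0.01956813 -0.03608446 -0.11      ]
 [ 0.02477602 -0.05468225 -0.052     ]]
```

carry_out --pt "0 0 0 -0.027 0.02 0 1" --pt "0 0 0 -0.027 0.02 0 1" --pt "0 0 0 -0.027 0.02 0 1" --pt "0 0 0 -0.027 0.02 -0.02 1" --pt "0 0 0 -0.026 0.021 -0.03 1" --pt "0 0 0 0 0 -0.038 1" --pt "0 0 0 0.005 -0.009 -0.026 1" --pt "0 0 0 0.005 -0.009 -0.028 1" --pt "0 0 0 0.005 -0.009 -0.028 1" --pt "0 0 0 0.005 -0.009 -0.028 1" --pt "0 0 0 0 0 0 1"

```text
time: 9.88
position: [0.4726, 0.0436, 0.1002]
ee_rot: [0.492, 0.761, -0.232, 0.354]
contact_force: [-0.6, -0.2, -0.0]
opening: 0.008
```

```bash
python3 rel.py -60 40 -.142 -.006 .048
```

```text
t 9.8833 q [-0.72  0.94 -0.12  2.17  1.2   0.98 -1.57] pos [0.473 0.044 0.1  ] F [-0.6 -0.2 -0. ]
rot share [ 0.001  -0.0009  0.0016] deg 0.4 shift [ 0.0241 -0.0498 -0.0522] norm 0.076
track pos [-0.1709  0.0412  0.1002]
heading -60.5 depr 39.9
```

carry_out --pt "0 0 0 0.004 -0.009 -0.014 1" --pt "0 0 0 0.005 -0.01 -0.014 1" --pt "0 0 0 0.005 -0.01 -0.012 1" --pt "0 0 0 0.005 -0.011 -0.01 1" --pt "0 0 0 0.005 -0.01 -0.002 1" --pt "0 0 0 0 0 0 1"

```text
time: 10.38
position: [0.4984, -0.003, 0.0516]
ee_rot: [0.493, 0.761, -0.227, 0.355]
contact_force: [-0.3, 2.2, -0.5]
opening: 0.003
```

```bash
python3 rel.py -60 40 -.142 -.006 .048
```

```text
t 10.3833 q [-0.63  1.04 -0.07  2.19  1.4   0.91 -1.7 ] pos [ 0.498 -0.003  0.052] F [-0.3  2.2 -0.5]
rot share [-0.0016  0.0008  0.0011] deg 0.4 shift [-0.0017 -0.0033 -0.0036] norm 0.005
track pos [-0.1406 -0.0025  0.0516]
heading -60.0 depr 40.2
```

carry_out --pt "0 0 0 0 0 0.016 1" --pt "0 0 0 0.001 0 0.016 1" --pt "0 0 -0.011 0.002 0 0.016 1" --pt "0 0 -0.018 0.005 -0.001 0.015 1" --pt "-0.0035 -0.001 -0.018 0.006 -0.001 0.012 1" --pt "-0.0035 -0.001 -0.018 0.006 -0.001 0.012 1" --pt "0 0 0 0 0 0 1"

```text
time: 10.97
position: [0.5213, -0.0053, 0.1414]
ee_rot: [0.568, 0.701, -0.267, 0.34]
contact_force: [0.5, -0.6, 0.2]
opening: 0.005
```

```bash
cat > snap.py <<'E'
from h import *; import sys
k=sys.argv[1]
for n in("side","top"):
    im=imaging.read_camera(n)["frame"];im=im[80:280,200:440] if n=="side" else im[90:270,200:400]
    cv2.imwrite(f"pics/{n}{k}.png",cv2.resize(im,None,fx=3,fy=3,interpolation=cv2.INTER_CUBIC))
E
python3 rel.py -72 39 -.122 -.007 .135; python3 snap.py 6
```

```text
t 10.9667 q [-0.58  0.89 -0.06  1.98  1.03  1.06 -1.32] pos [ 0.521 -0.005  0.141] F [ 0.5 -0.6  0.2]
rot share [0.0001 0.0039 0.0004] deg 0.7 shift [-0.0049 -0.0039 -0.0064] norm 0.009
track pos [-0.1176 -0.0026  0.1414]
heading -71.5 depr 38.8
```

View pics/top6.png

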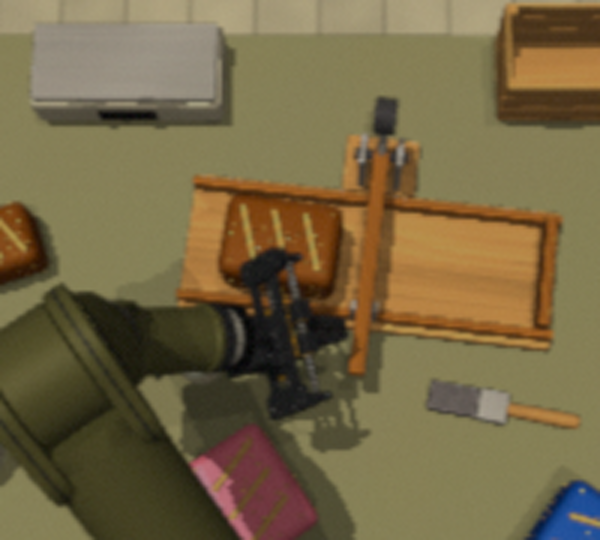

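View pics/side6.png

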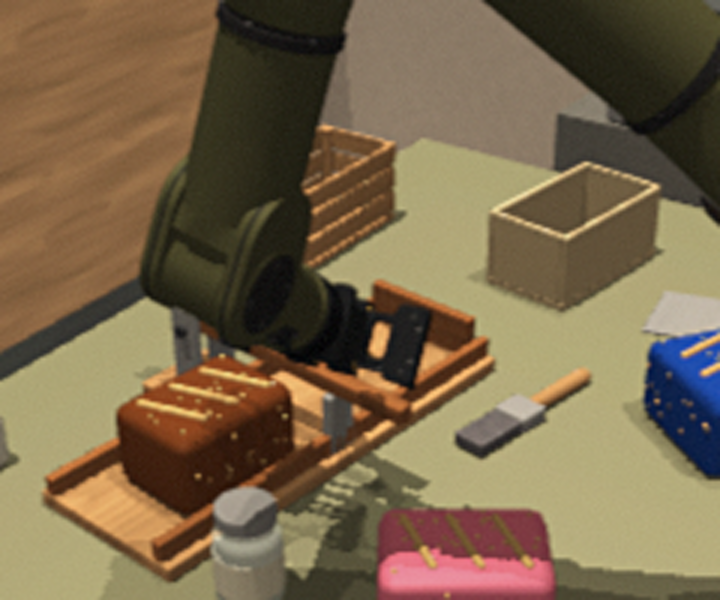

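Run:
```python
from h import *
s=monitor.read_state()
from scipy.spatial.transform import Rotation as Ro
R=Ro.from_quat(s["ee_rot"]).as_matrix();T=np.load("T.npy")
for n,o in(("top",(200,90)),("side",(200,80))):
    p=imaging.read_camera(n);im=p["frame"]
    im=im[o[1]:o[1]+200,o[0]:o[0]+240];s_=4;im=cv2.resize(im,None,fx=s_,fy=s_,interpolation=cv2.INTER_CUBIC)
    def L(a,b,c):
        u=(proj(p,np.array([a,b]))-o)*s_;cv2.line(im,tuple(int(v) for v in u[0]),tuple(int(v) for v in u[1]),c,1)
    for a in(-.009,.009):
        for b in(-.0175,.0175):
            L(s["position"]+R@[a,b,0],s["position"]+R@[a,b,-.064],(0,255,255))
    L(s["position"],s["position"]+R@[0,0,-.2],(255,255,255))
    draw(im,p,T,[(-.17,.12,-.01,.01,.085,.105)],s=s_,off=o)
    im=im[200:800,150:950]; cv2.imwrite(f"pics/{n}dbg.png",im)
    print((proj(p,s["position"])-o)*s_)
```

```text
[[486.83732611 438.44047619]]
[[495.86660221 471.86503112]]
```

View pics/topdbg.png

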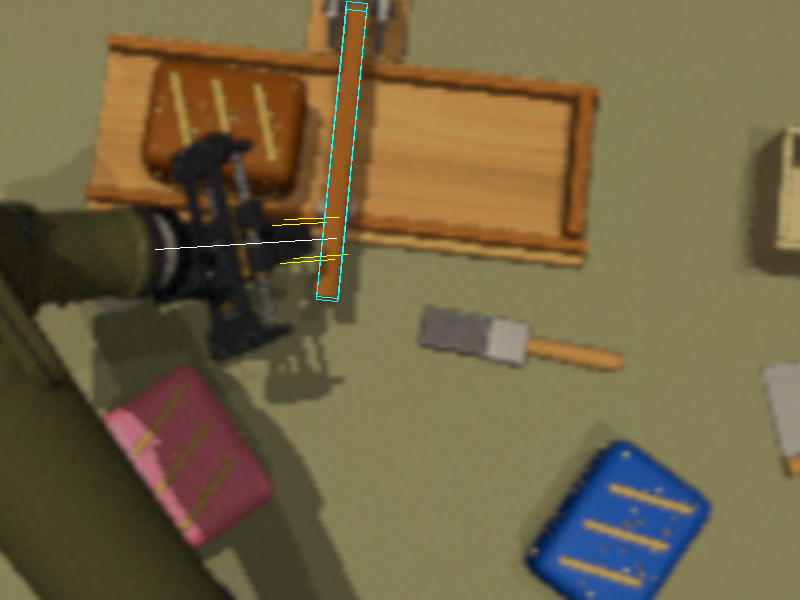

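View pics/sidedbg.png

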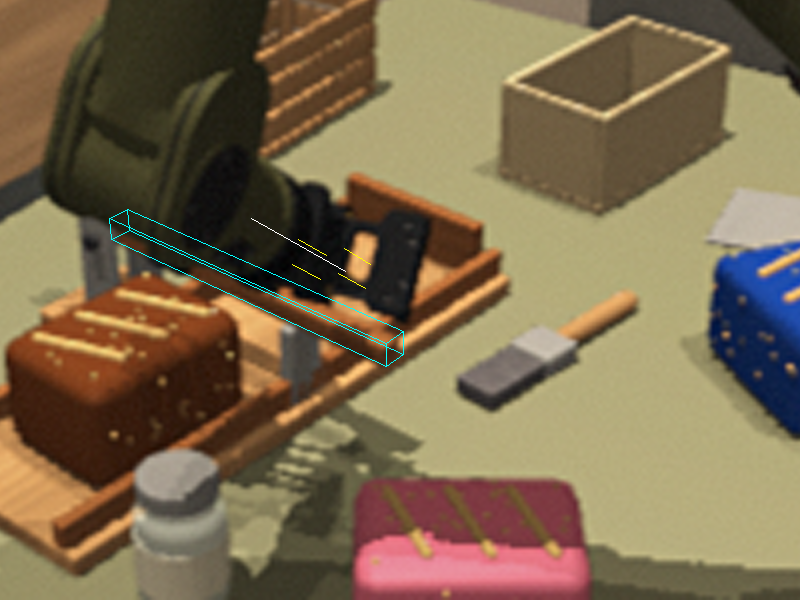

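Run:
```python
from h import *
p=imaging.read_camera("top")
print((proj(p,[.468,.0464,.1022])-[200,140])*3)
print((proj(p,[.4377,.085,.22])))
a=cv2.imread("pics/top2.png")[150:300,150:350];a=cv2.convertScaleAbs(cv2.resize(a,None,fx=4,fy=4,interpolation=cv2.INTER_CUBIC),alpha=2.5,beta=10)
u=((proj(p,[.468,.0464,.1022])[0]-[200,140])*3-[150,150])*4;cv2.circle(a,tuple(int(v) for v in u),5,(0,255,255),1);cv2.imwrite("pics/z.png",a)
```

```text
[[322.28643739 224.11266386]]
[[295.31111387 218.23861679]]
```

View pics/z.png

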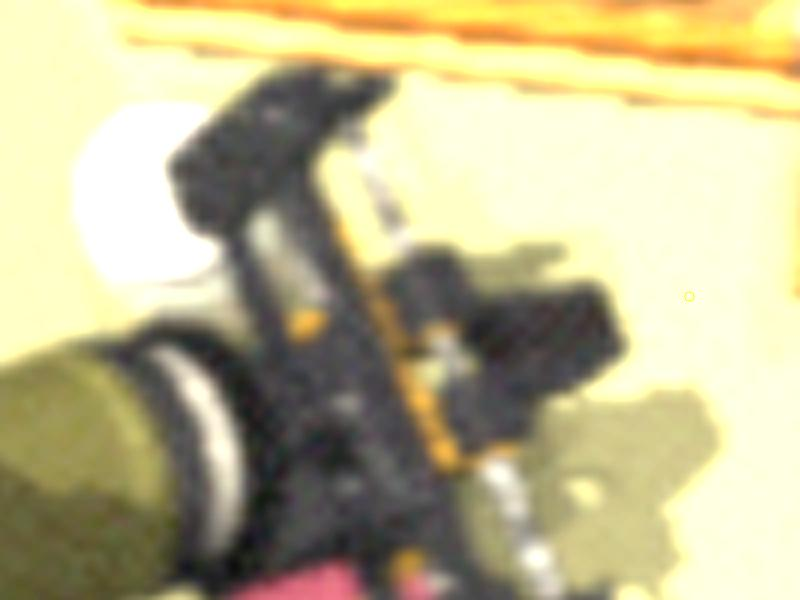

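Run:
```python
from h import *
from ik import tool
p=imaging.read_camera("top")
a=cv2.imread("pics/top2.png")[110:310,60:390];a=cv2.convertScaleAbs(cv2.resize(a,(792,480),interpolation=cv2.INTER_CUBIC),alpha=2.0,beta=10)
R=tool(-60.3,40);P=np.array([.468,.0464,.1022])
def px(X): return tuple(int(v) for v in (((proj(p,X)[0]-[200,140])*3-[60,110])*2.4))
for c in np.arange(0,-.2,-.02): cv2.circle(a,px(P+R@[0,0,c]),3,(0,0,255),1)
for c,col in((0,(0,255,0)),(-.019,(0,255,255)),(-.064,(255,0,255))):
  for b in(-.0935,.0935) if c==-.064 else (-.0175,.0175):
    for x in (-.0375,.0375) if c==-.064 else(-.009,.009): cv2.circle(a,px(P+R@[x,b,c]),3,col,1)
cv2.imwrite("pics/z.png",a)
```

```text
(no output)
```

View pics/z.png

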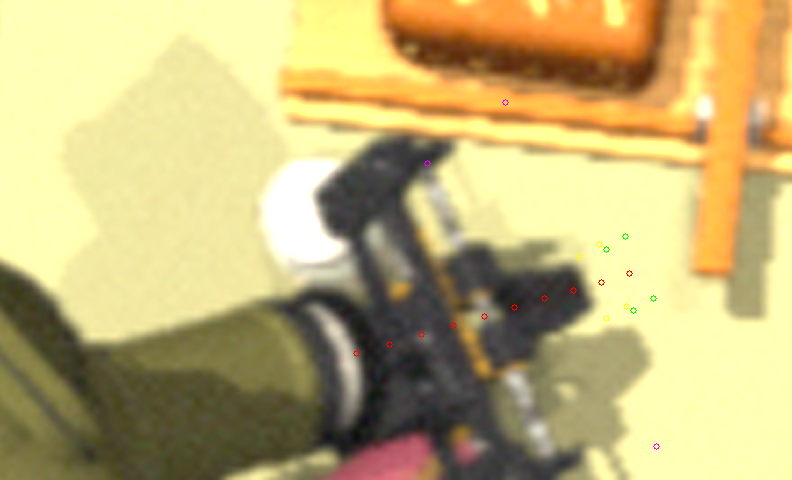

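Run:
```python
from h import *
from scipy.spatial.transform import Rotation as Ro
P=np.array([0.25382412,-0.57036378,0.20038942]);R=Ro.from_quat([.978144921,.207922194,-2.6e-4,-9e-4]).as_matrix()
for n,o in(("top",(460,230)),("side",(440,60))):
    p=imaging.read_camera(n);a=cv2.imread(f"pics/{n}0.png")[o[1]:o[1]+90,o[0]:o[0]+120]
    a=cv2.convertScaleAbs(cv2.resize(a,None,fx=6,fy=6,interpolation=cv2.INTER_CUBIC),alpha=2.2,beta=10)
    def px(X): return tuple(int(v) for v in (proj(p,X)[0]-o)*6)
    for c in np.arange(0,-.13,-.02): cv2.circle(a,px(P+R@[0,0,c]),3,(0,0,255),1)
    for b in(-.0615,-.044,.044,.0615):
        for x in(-.009,.009): cv2.circle(a,px(P+R@[x,b,0]),2,(0,255,0),2)
    for b in(-.0935,.0935):
        for x in(-.0375,.0375): cv2.circle(a,px(P+R@[x,b,-.064]),2,(255,0,255),2)
    cv2.imwrite(f"pics/z{n}.png",a)
```

```text
(no output)
```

View pics/ztop.png

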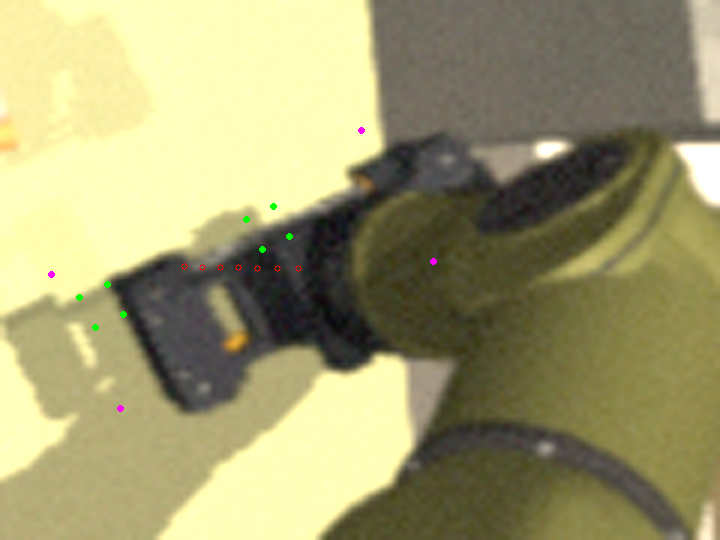

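View pics/zside.png

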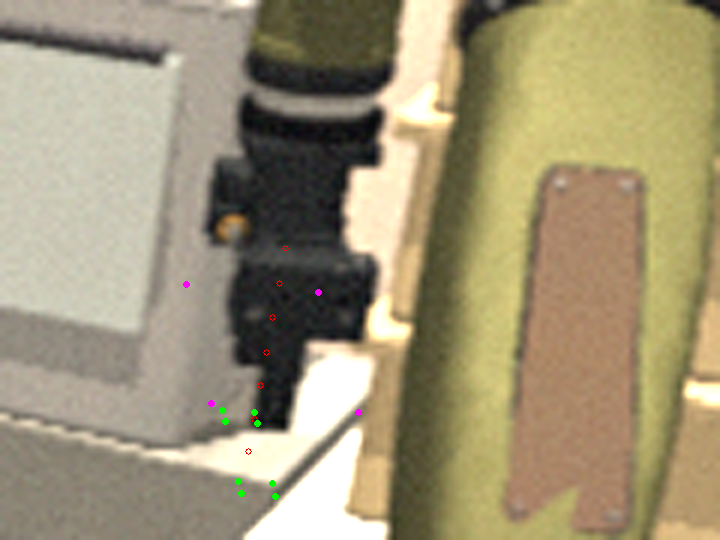

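```bash
sed -i 's/np.linspace(-.0175,.0175,15)/np.linspace(-.012,.012,11)/' contact.py
sed -i 's/^    s=k.*$/    s=k\/N;thc=1.2*s; r=np.interp(thc,[0,.15,.5,1.2],[.260,.256,.230,.226]); h=np.interp(thc,[0,.12,.5],[-60,-60,-82]); d=np.interp(thc,[0,.2,.8],[40,40,34]);Y=np.interp(thc,[0,.3,.7],[-.009,-.009,-.014])/' plan3.py
sed -i 's/W=T2W(T,tp)\[0\];R=tool(h,d);/R=tool(h,d);W=T2W(T,tp)[0]+.026*R[:,2];/' plan3.py
python3 plan3.py; grep -n "o=np" plan3.py; python3 rel.py -60 40 -.13 -.028 .03
```

```text
[[0.408 0.135]
 [0.315 0.051]
 [0.236 0.127]
 [0.34  0.211]] [0.49931513 0.20617759]
0.0 [-0.14  -0.009  0.048] -60 40 0 0.285 [-0.165  0.01   0.084] bodyclr 0.0024 {'pink minz': np.float64(0.11), 'jar minz': np.float64(0.127), 'loaf minz': np.float64(0.118), 'rail minz': np.float64(0.07), 'minz': np.float64(0.06)}
0.05 [-0.141 -0.009  0.064] -60 40 0.053 0.285 [-0.165  0.01   0.1  ] bodyclr 0.0038 {'pink minz': np.float64(0.126), 'jar minz': np.float64(0.143), 'loaf minz': np.float64(0.134), 'rail minz': np.float64(0.086), 'minz': np.float64(0.077)}
0.1 [-0.14  -0.009  0.08 ] -60 40 0.109 0.285 [-0.165  0.01   0.116] bodyclr 0.0038 {'pink minz': np.float64(0.143), 'jar minz': np.float64(0.159), 'loaf minz': np.float64(0.15), 'rail minz': np.float64(0.102), 'minz': np.float64(0.093)}
0.15 [-0.139 -0.009  0.096] -62 40 0.164 0.285 [-0.162  0.01   0.132] bodyclr 0.0041 {'pink minz': np.float64(0.159), 'jar minz': np.float64(0.183), 'loaf minz': np.float64(0.157), 'rail minz': np.float64(0.109), 'minz': np.float64(0.109)}
0.2 [-0.134 -0.009  0.112] -65 40 0.217 0.281 [-0.156  0.01   0.1
[... 3874 characters left out ...]
0.43  0.85 -0.07  1.54  0.91  1.43 -0.91] 0.0
shift [ 0.0097 -0.001   0.0065] rot [0. 0. 0.] [-0.42  0.85 -0.07  1.51  0.91  1.44 -0.88] 0.0
shift [ 0.0097 -0.001   0.0059] rot [0. 0. 0.] [-0.42  0.85 -0.06  1.48  0.91  1.45 -0.86] 0.0
shift [ 0.01   -0.001   0.0054] rot [0. 0. 0.] [-0.41  0.86 -0.06  1.44  0.91  1.47 -0.83] 0.0
6:    o=np.interp(thc,[0,.2,1.1],[.047,.034,.028]);tp=(.12-r*np.cos(thc)-o*np.sin(thc),Y,.095+r*np.sin(thc)-o*np.cos(thc))
t 11.4167 q [-0.58  0.89 -0.06  1.99  1.03  1.06 -1.32] pos [ 0.518 -0.007  0.139] F [ 0.5 -0.3  0.1]
rot share [0.0066 0.0032 0.066 ] deg 12.0 shift [-0.0117 -0.0224 -0.1087] norm 0.112
track pos [-0.1205 -0.0045  0.1387]
heading -71.7 depr 38.7
```

carry_out --pt "0 0 0 -0.0215 0.0205 0 1" --pt "0.0033 0.0016 0.033 -0.0215 0.0205 0 1" --pt "0.0033 0.0016 0.033 -0.0215 0.0205 0 1" --pt "0 0 0 0.009 -0.008 -0.019 1" --pt "0 0 0 0.009 -0.008 -0.019 1" --pt "0 0 0 0.009 -0.008 -0.019 1" --pt "0 0 0 0 0 0 1"

```text
time: 12.0
position: [0.4813, 0.0289, 0.0801]
ee_rot: [0.491, 0.761, -0.23, 0.355]
contact_force: [-0.2, -0.5, -0.3]
opening: 0.004
```

```bash
python3 rel.py -60 40 -.13 -.024 .031; python3 snap.py 7
```

```text
t 12.0 q [-0.71  0.98 -0.08  2.18  1.27  0.93 -1.62] pos [0.481 0.029 0.08 ] F [-0.2 -0.5 -0.3]
rot share [ 0.0006 -0.0002  0.0007] deg 0.2 shift [ 0.0256 -0.0542 -0.0491] norm 0.078
track pos [-0.1607  0.0275  0.0801]
heading -60.2 depr 39.9
```

View pics/top7.png

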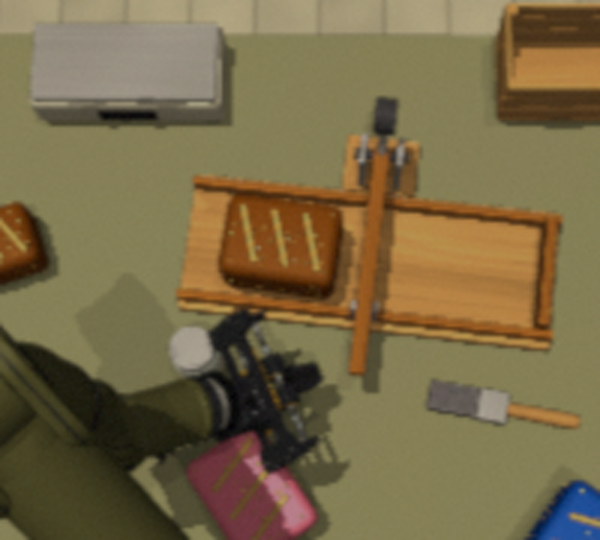

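carry_out --pt "0 0 0 0.005 -0.01 -0.012 1" --pt "0 0 0 0.005 -0.011 -0.012 1" --pt "0 0 0 0.005 -0.011 -0.011 1" --pt "0 0 0 0.005 -0.011 -0.009 1" --pt "0 0 0 0.006 -0.011 -0.005 1" --pt "0 0 0 0 0 0 1" --pt "0 0 0 0 0 0 1"

```text
time: 12.68
position: [0.5073, -0.0228, 0.0336]
ee_rot: [0.492, 0.761, -0.228, 0.355]
contact_force: [0.8, 0.5, -0.1]
opening: 0.006
```

```bash
python3 rel.py -60 40 -.13 -.024 .031; python3 snap.py 8
```

```text
t 12.6833 q [-0.61  1.09 -0.03  2.19  1.48  0.88 -1.75] pos [ 0.507 -0.023  0.034] F [ 0.8  0.5 -0.1]
rot share [-0.0006  0.0006  0.0004] deg 0.2 shift [-0.0004 -0.0026 -0.0026] norm 0.004
track pos [-0.1299 -0.0214  0.0336]
heading -59.9 depr 40.1
```

View pics/top8.png

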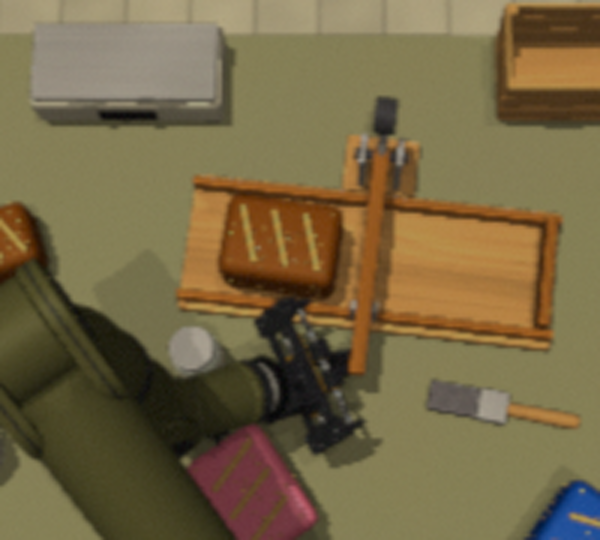

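View pics/side8.png

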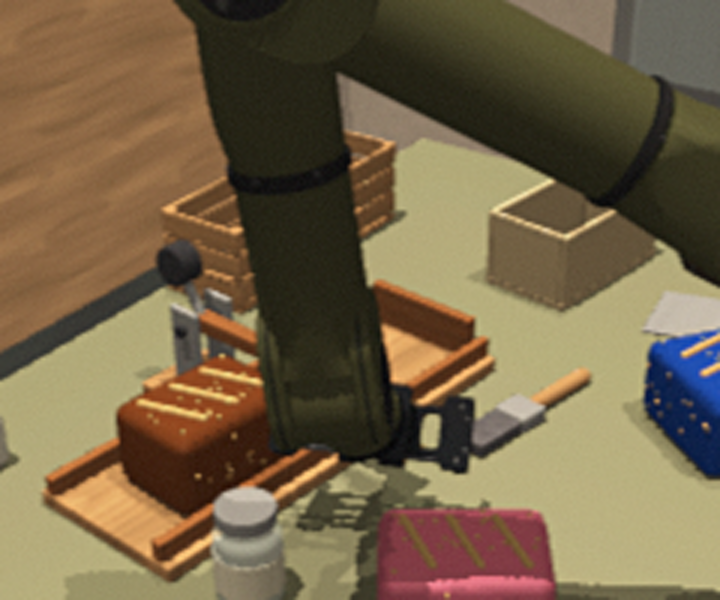

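carry_out --pt "0 0 0 0 -0.003 0.008 1" --pt "0 0 0 0 0 0.014 1" --pt "0 0 0 0 0 0.016 1" --pt "0 0 -0.0096 0.001 0 0.016 1" --pt "0 0 -0.016 0.004 -0.001 0.015 1" --pt "-0.0026 -0.0009 -0.016 0.004 -0.001 0.012 1" --pt "-0.0027 -0.0007 -0.016 0.004 -0.001 0.012 1" --pt "-0.0027 -0.0006 -0.016 0.005 -0.002 0.011 1"

```text
time: 13.45
position: [0.5245, -0.0304, 0.1386]
ee_rot: [0.573, 0.695, -0.275, 0.335]
contact_force: [-0.9, 0.8, -0.9]
opening: 0.005
```

```bash
python3 rel.py -73 38 -.112 -.0295 .131; python3 snap.py 9
```

```text
t 13.45 q [-0.56  0.9  -0.02  1.98  1.03  1.02 -1.29] pos [ 0.525 -0.03   0.139] F [-0.9  0.8 -0.9]
rot share [-0.0034 -0.0002  0.0022] deg 0.7 shift [-0.0003 -0.0022 -0.0076] norm 0.008
track pos [-0.1119 -0.0273  0.1386]
heading -73.3 depr 38.6
```

View pics/top9.png

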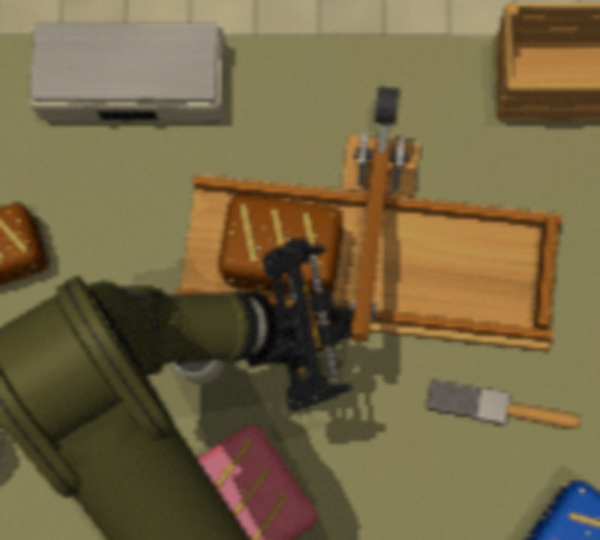

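View pics/side9.png

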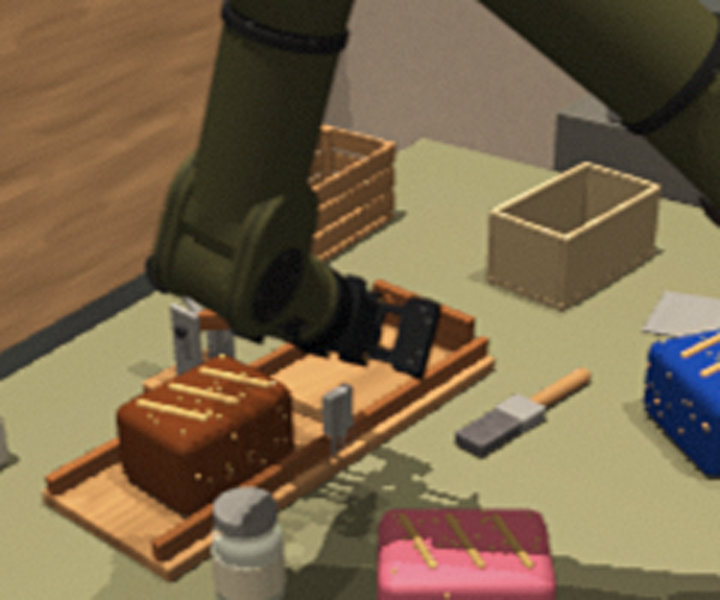

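carry_out --pt "-0.0027 -0.0005 -0.016 0.007 -0.003 0.009 1" --pt "-0.0028 -0.0003 -0.016 0.008 -0.003 0.009 1" --pt "-0.0028 -0.0002 -0.014 0.008 -0.003 0.009 1" --pt "-0.0028 0 0 0.007 -0.002 0.01 1" --pt "-0.0028 0 0 0.006 -0.001 0.01 1" --pt "-0.0028 0 0 0.006 -0.001 0.01 1" --pt "-0.0028 0 0 0.006 -0.001 0.01 1" --pt "0 0 0 0 0 0 1"

```text
time: 14.22
position: [0.5745, -0.0452, 0.2056]
ee_rot: [0.612, 0.642, -0.317, 0.336]
contact_force: [0.1, 0.5, -0.1]
opening: 0.008
```

```bash
python3 rel.py -82 35 -.112 -.0295 .131; python3 snap.py 10
```

```text
t 14.2167 q [-0.51  0.87  0.01  1.72  0.88  1.25 -1.05] pos [ 0.575 -0.045  0.206] F [ 0.1  0.5 -0.1]
rot share [ 0.0001  0.0009 -0.0026] deg 0.5 shift [-0.0503  0.0126 -0.0746] norm 0.091
track pos [-0.0607 -0.0372  0.2056]
heading -81.4 depr 35.0
```

View pics/top10.png

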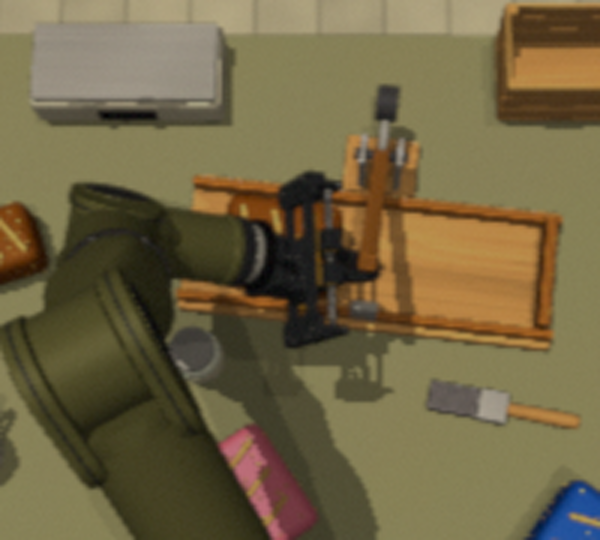

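View pics/side10.png

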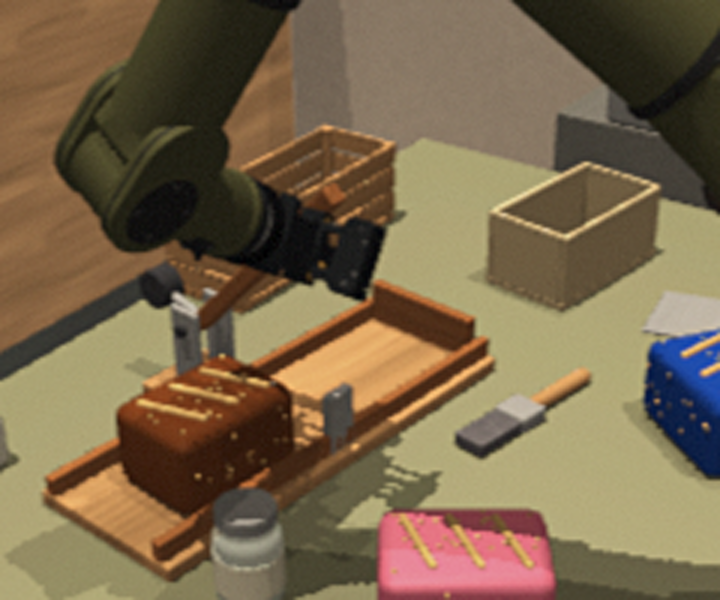

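carry_out --pt "0 0 0 0.007 -0.001 0.009 1" --pt "0 0 0 0.008 -0.001 0.009 1" --pt "0 0 0 0.008 -0.001 0.008 1" --pt "0 0 0 0.009 -0.001 0.008 1" --pt "0 0 0 0.009 -0.001 0.007 1" --pt "0 0 0 0.009 -0.001 0.007 1" --pt "0 0 0 0.009 -0.001 0.006 1" --pt "0 0 0 0.009 -0.001 0.006 1" --pt "0 0 0 0 0 0 1"

```text
time: 15.07
position: [0.6423, -0.0538, 0.2645]
ee_rot: [0.612, 0.642, -0.318, 0.335]
contact_force: [0.6, 0.3, -0.4]
opening: 0.006
```

```bash
python3 rel.py -82 35 -.112 -.0295 .131; python3 snap.py 11
```

```text
t 15.0667 q [-0.45  0.86  0.02  1.49  0.87  1.38 -0.83] pos [ 0.642 -0.054  0.265] F [ 0.6  0.3 -0.4]
rot share [ 0.      0.0006 -0.0022] deg 0.4 shift [-0.118   0.0212 -0.1335] norm 0.179
track pos [ 0.0076 -0.0391  0.2645]
heading -81.5 depr 35.0
```

View pics/top11.png

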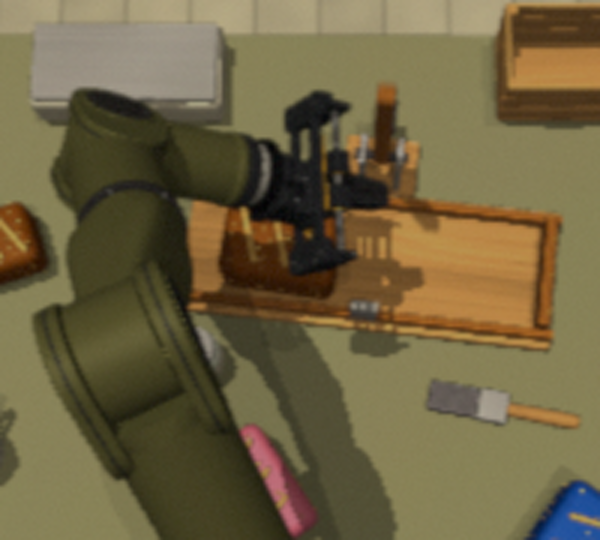

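View pics/side11.png

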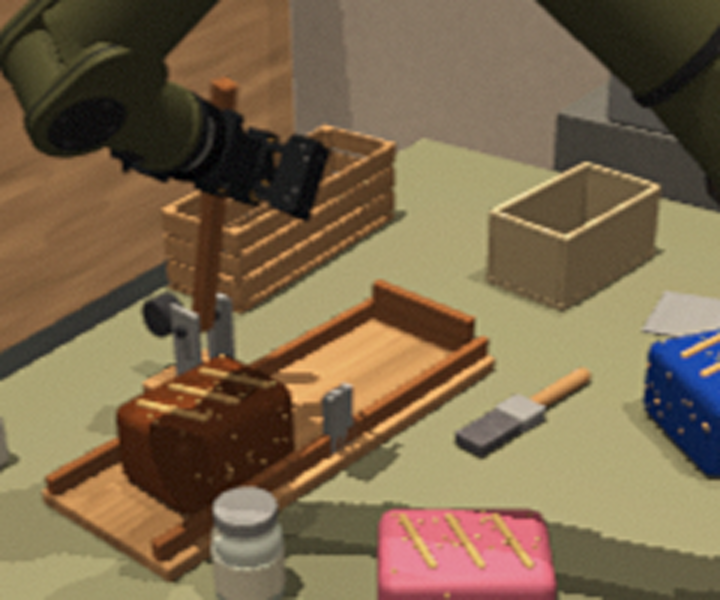

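```bash
cat > path4.py <<'E'
from ik import *; from h import T2W
from scipy.spatial.transform import Slerp
from plant import monitor
s=monitor.read_state();q=s["q"];p=s["position"];R=Ro.from_quat(s["ee_rot"]).as_matrix()
Rt=tool(-90,70);f=np.array([0,-np.cos(np.radians(70)),-np.sin(np.radians(70))])
for tp,Rg in [((-.04,.06,.32),tool(-85,50)),((-.015,.22,.25),Rt),((-.015,.22,.06),Rt),((-.015,.1,.06),Rt),((-.015,0,.06),Rt),((-.015,-.075,.06),Rt)]:
    P=T2W(T,np.array(tp)+.026*f)[0];sl=Slerp([0,1],Ro.from_matrix([R,Rg]))
    for k in range(1,9): q,e,a=ik(p+(P-p)*k/8,sl(k/8).as_matrix(),q,.02)
    print(tp,"shift",(P-p).round(4),"rot",(Ro.from_matrix(Rg@R.T).as_rotvec()/np.pi).round(4),q.round(2),round(e,4),round(a,3),np.minimum(q-lo,hi-q).min().round(2))
    p,R=P,Rg
E
python3 path4.py
```

```text
(-0.04, 0.06, 0.32) shift [-0.0368  0.0939  0.0323] rot [ 0.0833  0.0012 -0.0189] [-0.45  0.73 -0.08  1.42  0.65  1.43 -0.78] 0.0 0.0 0.66
(-0.015, 0.22, 0.25) shift [ 0.0405  0.1568 -0.07  ] rot [ 0.111  -0.006  -0.0275] [-0.43  0.85 -0.2   1.18  0.42  1.37 -0.82] 0.0 0.0 0.72
(-0.015, 0.22, 0.06) shift [ 0.    0.   -0.19] rot [0. 0. 0.] [-0.44  1.06 -0.17  1.31  0.49  1.05 -0.94] 0.0 0.0 1.01
(-0.015, 0.1, 0.06) shift [-0.0117 -0.1194  0.    ] rot [0. 0. 0.] [-0.3   0.99 -0.14  1.52  0.56  0.89 -0.9 ] 0.0 0.0 0.85
(-0.015, 0, 0.06) shift [-0.0098 -0.0995  0.    ] rot [0. 0. 0.] [-0.17  0.96 -0.12  1.63  0.62  0.78 -0.83] 0.0 0.0 0.74
(-0.015, -0.075, 0.06) shift [-0.0073 -0.0746  0.    ] rot [0. 0. 0.] [-0.06  0.94 -0.1   1.68  0.67  0.72 -0.77] 0.0 0.0 0.68
```

carry_out --pt "0 0 0 -0.012 0.002 0 1" --pt "0 0 0 -0.013 0.015 0.008 1" --pt "0.0208 0 -0.0047 -0.012 0.026 0.012 0" --pt "0.0208 0 -0.0047 0 0.026 0.012 0" --pt "0.0208 0 -0.0047 0 0.025 0 0" --pt "0.0208 0 -0.0047 0 0 0 0" --pt "0.0222 -0.0012 -0.0055 0.008 0.031 -0.014 0" --pt "0.0222 -0.0012 -0.0055 0.008 0.031 -0.014 0" --pt "0.0222 -0.0012 -0.0055 0.008 0.031 -0.014 0" --pt "0.0222 -0.0012 -0.0055 0.008 0.031 -0.014 0" --pt "0.0222 -0.0012 -0.0055 0.008 0.031 -0.014 0" --pt "0 0 0 0 0 0 0"

```text
time: 16.17
position: [0.6431, 0.1994, 0.2227]
ee_rot: [0.73, 0.662, -0.127, 0.115]
contact_force: [-0.4, -0.5, -0.8]
opening: 0.501
```

```bash
python3 rel.py -90 70 -.015 .216 .12; python3 snap.py 12
```

```text
t 16.1667 q [-0.44  0.85 -0.19  1.19  0.42  1.36 -0.82] pos [0.643 0.199 0.223] F [-0.4 -0.5 -0.8]
rot share [-0.0012  0.0002 -0.    ] deg 0.2 shift [ 0.0017  0.0028 -0.1027] norm 0.103
track pos [-0.0164  0.213   0.2227]
heading -89.9 depr 70.2
```

View pics/top12.png

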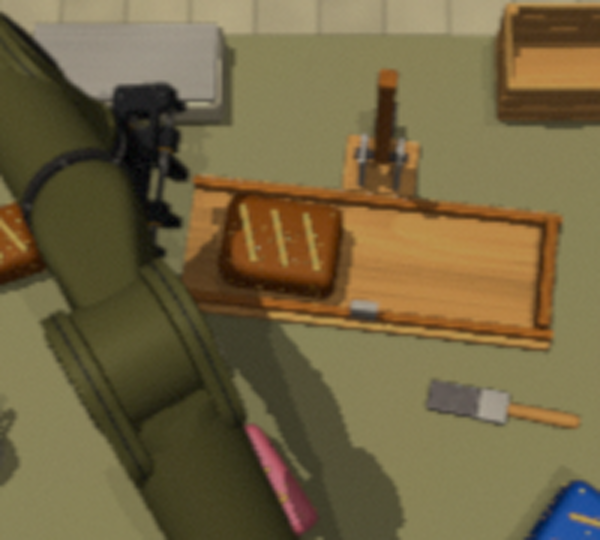

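View pics/side12.png

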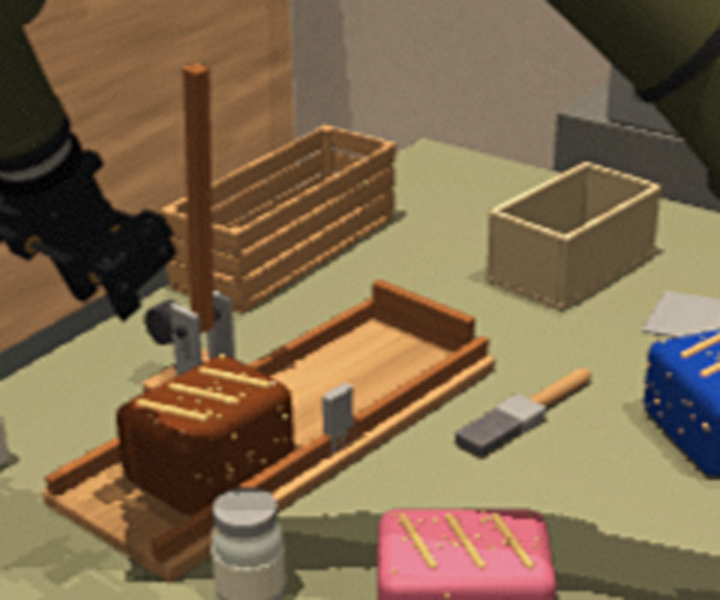

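```bash
cat > ov.py <<'E'
from h import *; import sys
from scipy.spatial.transform import Rotation as Ro
s=monitor.read_state();R=Ro.from_quat(s["ee_rot"]).as_matrix();P=s["position"];g=.044*s["opening"]
for n,o in(("top",(210,80)),("side",(180,100))):
    p=imaging.read_camera(n);im=p["frame"][o[1]:o[1]+150,o[0]:o[0]+200]
    im=cv2.convertScaleAbs(cv2.resize(im,None,fx=4,fy=4,interpolation=cv2.INTER_CUBIC),alpha=1.6,beta=10)
    def px(X): return tuple(int(v) for v in (proj(p,X)[0]-o)*4)
    for b in(-g,g):
        for c in(0,-.026,-.05): cv2.circle(im,px(P+R@[0,b,c]),4,[(0,0,255),(0,255,255),(255,255,0)][[0,-.026,-.05].index(c)],1)
    cv2.imwrite(f"pics/{n}ov{sys.argv[1]}.png",im)
E
python3 ov.py 1
```

```text
(no output)
```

View pics/topov1.png

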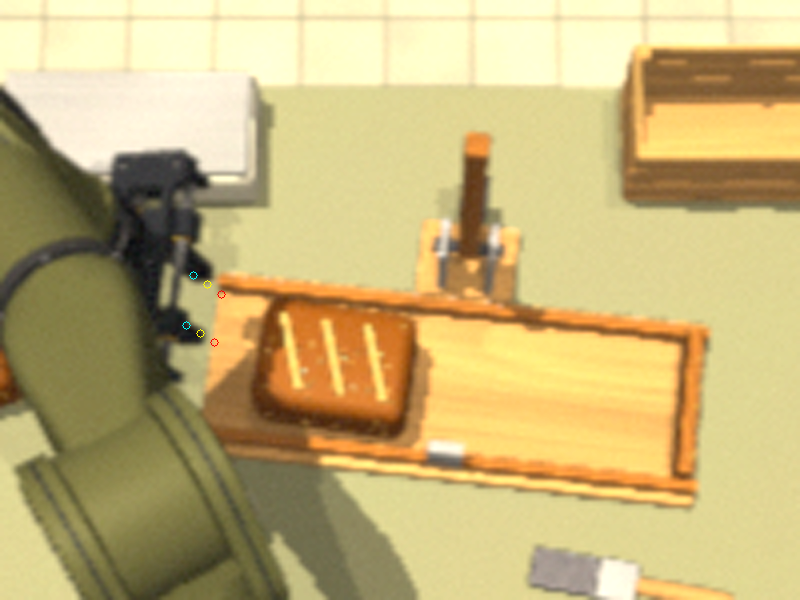

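View pics/sideov1.png

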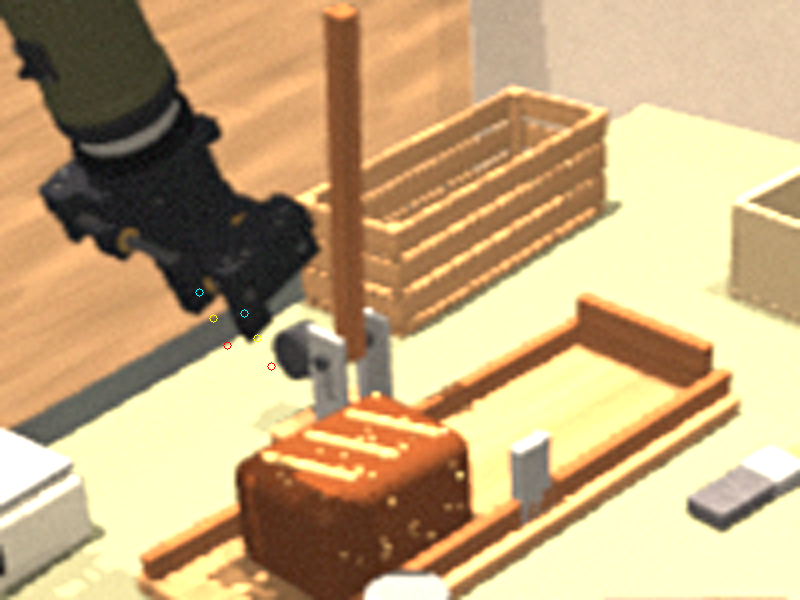

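carry_out --pt "0 0 0 0 0 -0.03 0" --pt "0 0 0 0 0 -0.03 0" --pt "0 0 0 0 0 -0.03 0" --pt "0 0 0 0 0 -0.03 0" --pt "0 0 0 0 0 -0.03 0" --pt "0 0 0 0 0 -0.025 0" --pt "0 0 0 0 0 -0.01 0" --pt "0 0 0 0 0 0 0"

```text
time: 17.03
position: [0.6423, 0.1941, 0.0389]
ee_rot: [0.73, 0.661, -0.13, 0.118]
contact_force: [-1.1, 0.8, 0.5]
opening: 0.502
```

```bash
python3 rel.py -90 70 -.015 .19 .036; python3 ov.py 2
```

```text
t 17.0333 q [-0.44  1.05 -0.16  1.32  0.49  1.05 -0.94] pos [0.642 0.194 0.039] F [-1.1  0.8  0.5]
rot share [0.0013 0.     0.0006] deg 0.3 shift [-0.0001 -0.0178 -0.0029] norm 0.018
track pos [-0.0167  0.2077  0.0389]
heading -90.0 depr 69.8
```

View pics/topov2.png

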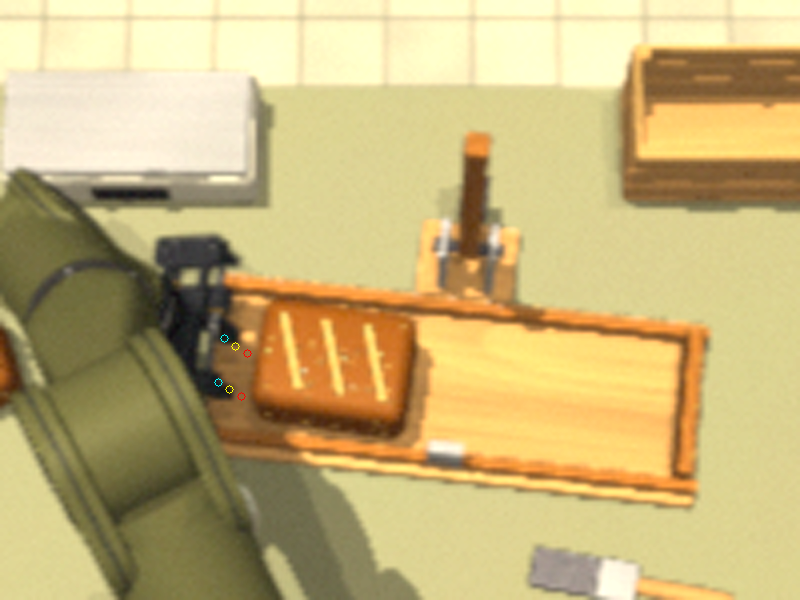

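View pics/sideov2.png

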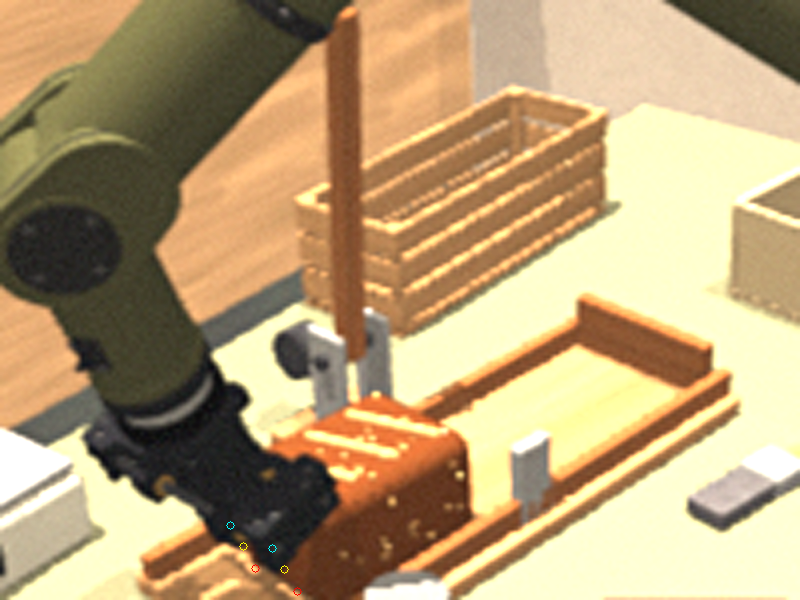

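carry_out --pt "0 0 0 -0.001 -0.01 0 0" --pt "0 0 0 -0.001 -0.01 0 0" --pt "0 0 0 -0.001 -0.01 0 0" --pt "0 0 0 -0.001 -0.01 0 0" --pt "0 0 0 -0.001 -0.01 0 0" --pt "0 0 0 -0.001 -0.01 0 0" --pt "0 0 0 -0.001 -0.01 0 0" --pt "0 0 0 -0.001 -0.01 0 0"

```text
time: 17.8
position: [0.6365, 0.1149, 0.0412]
ee_rot: [0.731, 0.66, -0.127, 0.118]
contact_force: [0.3, 4.1, 2.1]
opening: 0.502
```

```bash
python3 rel.py -90 70 -.015 -.08 .036; python3 ov.py 3
```

```text
t 17.8 q [-0.35  1.   -0.14  1.47  0.53  0.94 -0.91] pos [0.636 0.115 0.041] F [0.3 4.1 2.1]
rot share [0.0001 0.0016 0.0006] deg 0.3 shift [-0.0206 -0.2072 -0.0052] norm 0.208
track pos [-0.0147  0.1282  0.0412]
heading -89.3 depr 70.0
```

View pics/topov3.png

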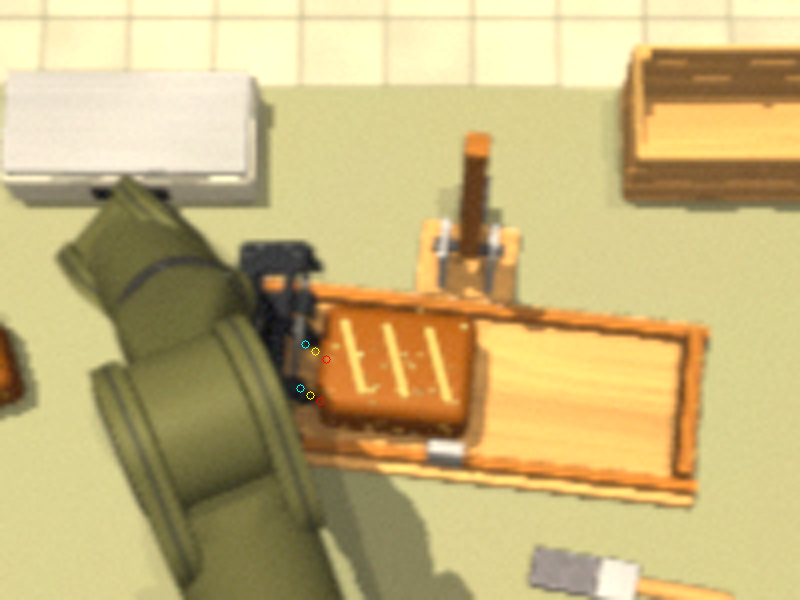

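View pics/sideov3.png

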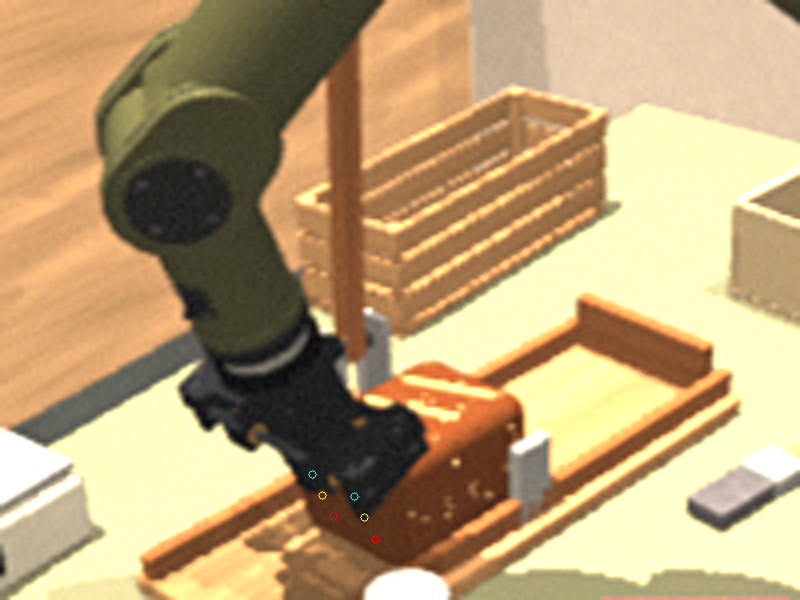

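Run:
```python
from h import *
T=np.load("T.npy");p=imaging.read_camera("top")
c,s=np.cos(T[2]),np.sin(T[2])
for (u,v) in((280,243),(315,262),(300,402),(280,243)):
  for z in(.1,.13,.16,.2):
    X=ray(p,(u/4+210,v/4+80),z);d=X[:2]-T[:2];print(u,v,z,np.round([c*d[0]+s*d[1],-s*d[0]+c*d[1]],3))
for pt in([.1,.028,.118],[.1,-.028,.118],[.14,.028,.118]): print((proj(p,T2W(T,pt))[0]-[210,80])*4)
```

```text
280 243 0.1 [0.103 0.181]
280 243 0.13 [0.092 0.177]
280 243 0.16 [0.082 0.172]
280 243 0.2 [0.067 0.167]
315 262 0.1 [0.087 0.145]
315 262 0.13 [0.077 0.141]
315 262 0.16 [0.067 0.138]
315 262 0.2 [0.053 0.133]
300 402 0.1 [-0.053  0.143]
300 402 0.13 [-0.06   0.139]
300 402 0.16 [-0.068  0.136]
300 402 0.2 [-0.077  0.132]
280 243 0.1 [0.103 0.181]
280 243 0.13 [0.092 0.177]
280 243 0.16 [0.082 0.172]
280 243 0.2 [0.067 0.167]
[436.02485686 254.62818851]
[494.28791638 260.23370359]
[440.16711153 215.25139524]
```

carry_out --pt "0 0 0 -0.002 -0.01 -0.001 0" --pt "0 0 0 -0.002 -0.01 -0.001 0" --pt "0 0 0 -0.002 -0.01 -0.001 0" --pt "0 0 0 -0.002 -0.01 -0.001 0" --pt "0 0 0 -0.001 -0.01 0 0" --pt "0 0 0 -0.001 -0.01 0 0" --pt "0 0 0 -0.001 -0.01 0 0" --pt "0 0 0 -0.001 -0.01 0 0" --pt "0 0 0 -0.001 -0.01 0 0" --pt "0 0 0 -0.001 -0.01 0 0"

```text
time: 18.78
position: [0.6221, 0.0145, 0.0369]
ee_rot: [0.731, 0.66, -0.127, 0.118]
contact_force: [0.1, 2.6, 0.7]
opening: 0.501
```

```bash
python3 rel.py -90 70 -.015 -.08 .036; python3 ov.py 4
```

```text
t 18.7833 q [-0.23  0.96 -0.11  1.61  0.6   0.8  -0.87] pos [0.622 0.014 0.037] F [0.1 2.6 0.7]
rot share [0.0003 0.0014 0.0007] deg 0.3 shift [-0.0063 -0.1068 -0.0009] norm 0.107
track pos [-0.0192  0.0269  0.0369]
heading -89.4 depr 70.0
```

View pics/topov4.png

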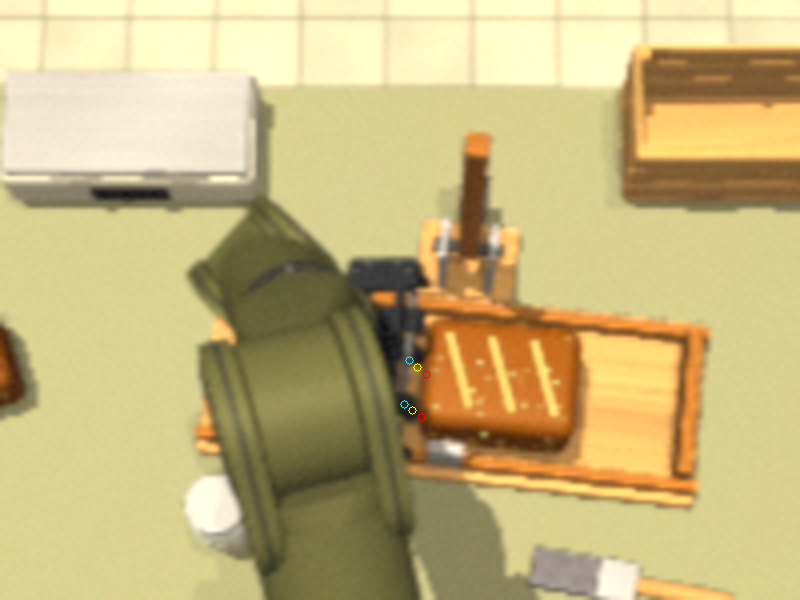

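View pics/sideov4.png

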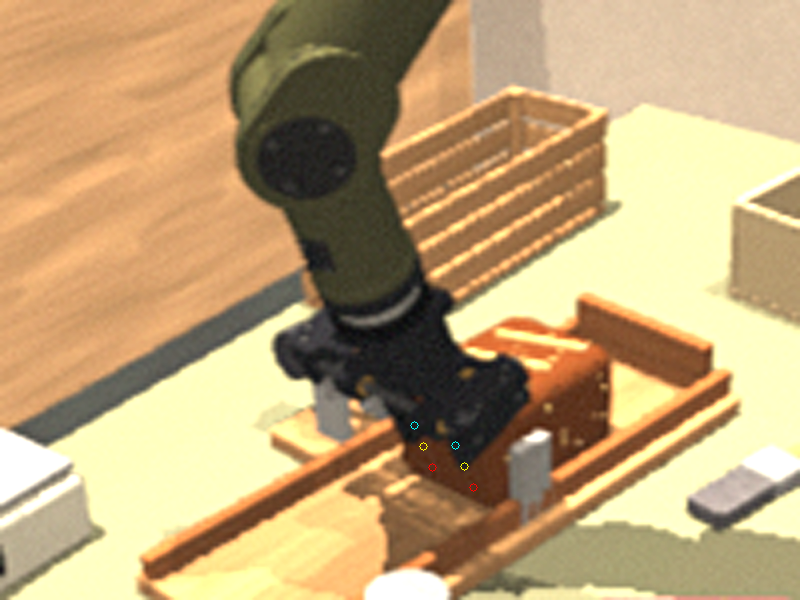

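carry_out --pt "0 0 0 -0.001 -0.01 0 0" --pt "0 0 0 -0.001 -0.01 0 0" --pt "0 0 0 -0.001 -0.01 0 0" --pt "0 0 0 -0.001 -0.01 0 0" --pt "0 0 0 -0.001 -0.01 0 0" --pt "0 0 0 -0.001 -0.01 0 0" --pt "0 0 0 -0.001 -0.01 0 0" --pt "0 0 0 -0.001 -0.01 0 0"

```text
time: 19.55
position: [0.6141, -0.0655, 0.0369]
ee_rot: [0.731, 0.66, -0.128, 0.118]
contact_force: [0.5, 1.5, -1.3]
opening: 0.499
```

```bash
python3 rel.py -90 70 -.019 -.075 .036; python3 ov.py 5
```

```text
t 19.55 q [-0.12  0.94 -0.09  1.68  0.65  0.73 -0.81] pos [ 0.614 -0.066  0.037] F [ 0.5  1.5 -1.3]
rot share [0.0003 0.0014 0.0007] deg 0.3 shift [-0.0017 -0.0214 -0.0009] norm 0.022
track pos [-0.0194 -0.0535  0.0369]
heading -89.4 depr 70.0
```

View pics/topov5.png

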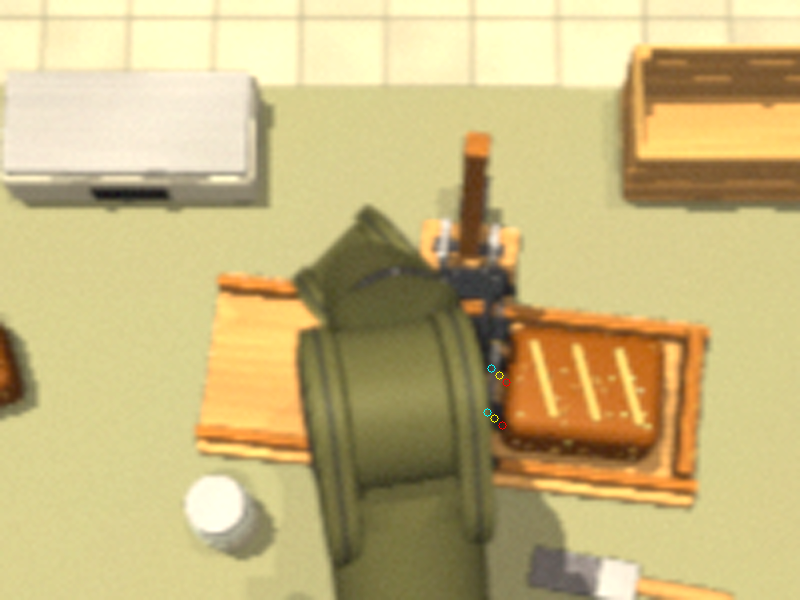

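View pics/sideov5.png

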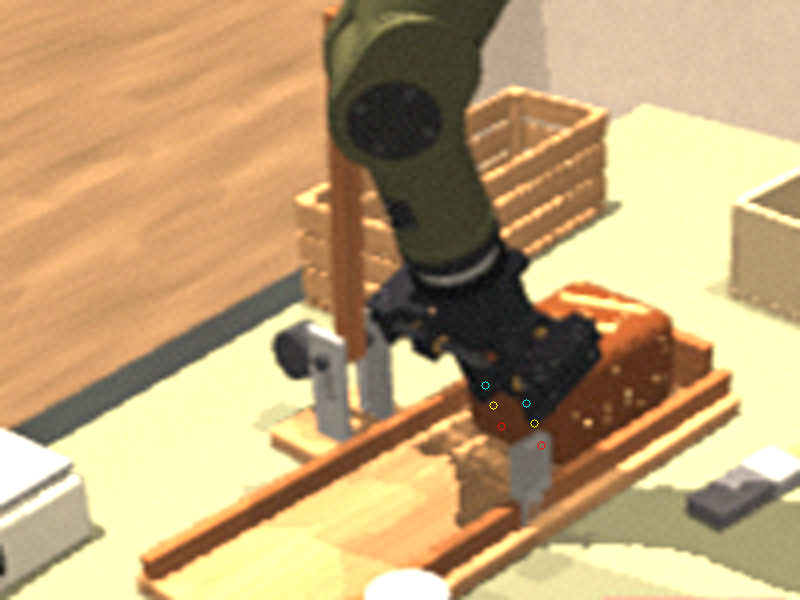

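carry_out --pt "0 0 0 -0.001 -0.008 0 0" --pt "0 0 0 -0.0005 -0.006 0 0" --pt "0 0 0 -0.0005 -0.005 0 0"

```text
time: 19.9
position: [0.6125, -0.0833, 0.037]
ee_rot: [0.73, 0.661, -0.127, 0.118]
contact_force: [-0.0, 2.0, -0.8]
opening: 0.499
```

carry_out --pt "0 0 0 0 -0.003 0 0"

```text
time: 19.98
position: [0.6122, -0.0869, 0.037]
ee_rot: [0.731, 0.66, -0.127, 0.118]
contact_force: [0.2, 1.6, 0.4]
opening: 0.497
```

carry_out --pt "0 0 0 0 -0.003 0 0"

```text
time: 20.07
position: [0.6126, -0.0889, 0.0369]
ee_rot: [0.73, 0.661, -0.127, 0.118]
contact_force: [0.5, 5.7, 1.9]
opening: 0.504
```

```bash
python3 rel.py -90 70 -.019 -.075 .036; python3 ov.py 6
```

```text
t 20.0667 q [-0.08  0.94 -0.09  1.69  0.66  0.71 -0.79] pos [ 0.613 -0.089  0.037] F [0.5 5.7 1.9]
rot share [-0.0001  0.0016  0.0005] deg 0.3 shift [-0.0002  0.0019 -0.0009] norm 0.002
track pos [-0.0186 -0.0769  0.0369]
heading -89.3 depr 70.1
```

View pics/topov6.png

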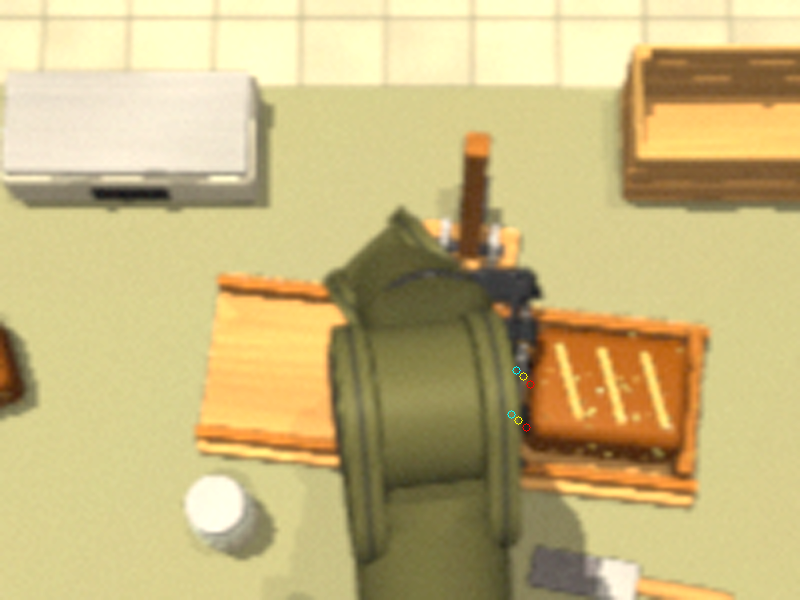

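carry_out --pt "0 0 0 0 -0.002 0 0"

```text
time: 20.25
position: [0.6131, -0.0891, 0.0368]
ee_rot: [0.73, 0.661, -0.126, 0.118]
contact_force: [0.2, 8.0, 1.9]
opening: 0.5
```

carry_out --pt "0 0 0 0 -0.002 0 0"

```text
time: 20.33
position: [0.6136, -0.0892, 0.0367]
ee_rot: [0.73, 0.662, -0.124, 0.117]
contact_force: [-0.0, 11.0, 4.4]
opening: 0.5
```

carry_out --pt "0 0 0 0.001 0.006 0 0" --pt "0 0 0 0.001 0.01 0 0" --pt "0 0 0 0.001 0.01 0.005 0" --pt "0 0 0 0 0.004 0.03 0" --pt "0 0 0 -0.008 0 0.035 0" --pt "0 0 0 -0.012 0 0.035 0" --pt "0 0 0 -0.02 0 0.03 0" --pt "0 0 0 -0.03 0 0.02 0" --pt "0 0 0 -0.035 -0.01 0 0" --pt "0 0 0 -0.035 -0.01 0 0" --pt "0 0 0 -0.03 -0.02 0 0" --pt "0 0 0 0 -0.03 0 0" --pt "0 0 0 0 -0.03 0 0" --pt "0 0 0 0 -0.03 0 0" --pt "0 0 0 0 0 0 0"

```text
time: 21.58
position: [0.443, -0.2, 0.1931]
ee_rot: [0.733, 0.657, -0.13, 0.119]
contact_force: [0.6, -0.5, 0.2]
opening: 0.497
```

```bash
python3 rel.py -90 70 -.019 -.075 .036
python3 - <<'E'
from h import *
T=np.load("T.npy")
for n in("side","top"):
    p=imaging.read_camera(n);cv2.imwrite(f"pics/{n}F.png",p["frame"]);o=(300,120) if n=="top" else (230,130)
    im=cv2.resize(p["frame"][o[1]:o[1]+110,o[0]:o[0]+150],None,fx=5,fy=5,interpolation=cv2.INTER_CUBIC)
    L=(-.012-.055,-.012+.055,-.225,-.075,.018,.108);draw(im,p,T,[L],s=5,off=o);cv2.imwrite(f"pics/{n}Fz.png",im)
    for q in["loaf","barrier","seed_jar","brush","mould","mug","oil","scraper","small_loaf"]:
        print(q,[(round(d["score"],2),[round(float(v)) for v in d["rect"]]) for d in look_for(p,q)[:3]])
E
```

```text
t 21.5833 q [ 0.12  0.53 -0.09  2.08  0.68  0.67 -0.64] pos [ 0.443 -0.2    0.193] F [ 0.6 -0.5  0.2]
rot share [0.0021 0.001  0.0036] deg 0.8 shift [ 0.1693  0.1131 -0.1571] norm 0.257
track pos [-0.1765 -0.2041  0.1931]
heading -90.1 depr 69.6
loaf [(0.91, [326, 248, 387, 301]), (0.8, [304, 168, 351, 211]), (0.59, [414, 187, 471, 236])]
barrier [(0.55, [248, 102, 269, 194])]
seed_jar [(0.63, [269, 241, 296, 284])]
brush [(0.89, [352, 205, 398, 232]), (0.17, [218, 103, 369, 271])]
mould [(0.51, [248, 101, 273, 191])]
mug [(0.8, [223, 330, 260, 388])]
oil [(0.64, [155, 304, 188, 373])]
scraper [(0.97, [415, 178, 454, 192])]
small_loaf [(0.63, [138, 280, 198, 329]), (0.59, [302, 168, 353, 212])]
loaf [(0.81, [383, 252, 415, 299]), (0.66, [263, 230, 305, 276]), (0.62, [343, 162, 385, 196])]
barrier [(0.72, [326, 115, 333, 144])]
seed_jar [(0.78, [259, 199, 275, 219]), (0.44, [158, 195, 185, 213])]
brush [(0.52, [382, 225, 391, 232])]
mould [(0.69, [424, 174, 487, 211])]
mug [(0.89, [178, 224, 201, 250]), (0.31, [341, 162, 385, 182])]
oil [(0.72, [159, 196, 182, 212])]
scraper [(0.56, [428, 229, 466, 260])]
small_loaf [(0.63, [181, 161, 218, 188])]
```

View pics/topF.png

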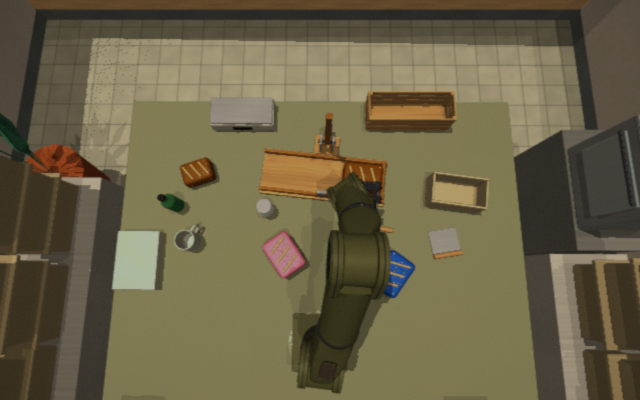

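View pics/sideF.png

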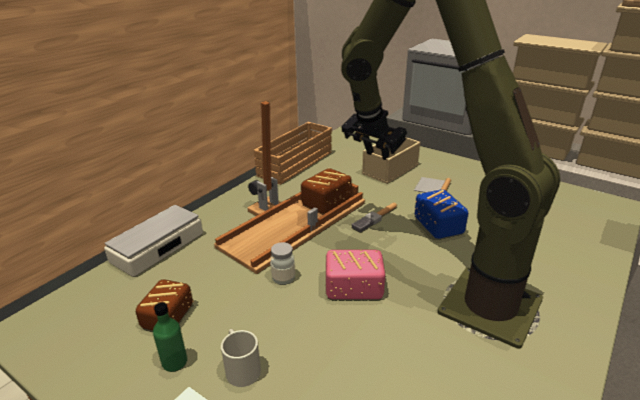

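View pics/topFz.png

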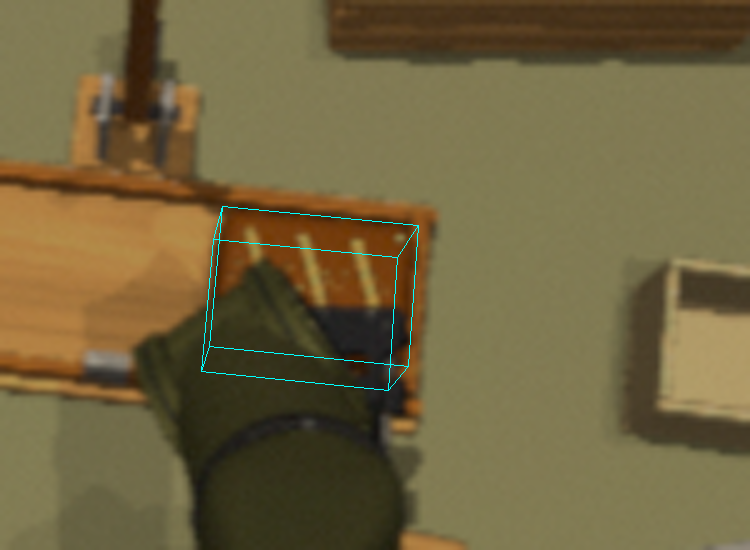

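View pics/sideFz.png

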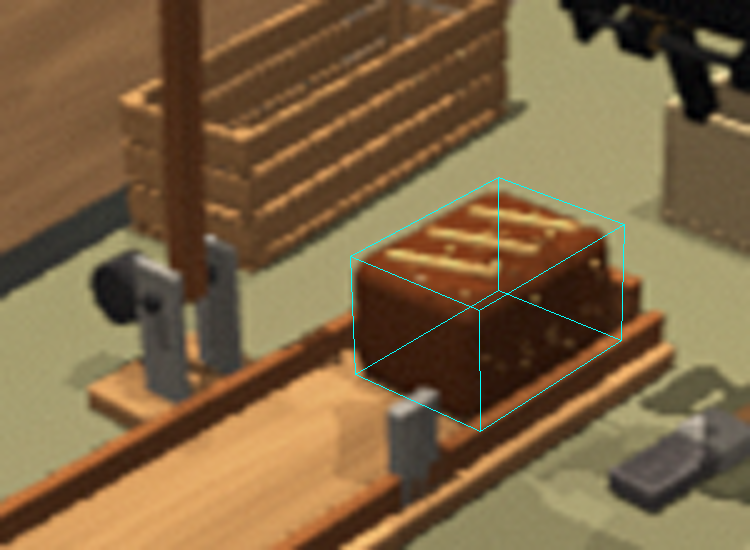

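carry_out --pt "0 0 0 -0.01 -0.01 0.03 0" --pt "0 0 0 -0.01 -0.03 0.02 0" --pt "0 0 0 -0.01 -0.03 0.02 0" --pt "0 0 0 -0.01 -0.03 0.01 0" --pt "0 0 0 -0.01 -0.03 0.01 0" --pt "0 0 0 -0.01 -0.03 0 0" --pt "0 0 0 -0.01 -0.03 0 0" --pt "0 0 0 -0.01 -0.03 0 0" --pt "0 0 0 0 0 0 0"

```text
time: 23.33
position: [0.3603, -0.4198, 0.2825]
ee_rot: [0.734, 0.656, -0.13, 0.118]
contact_force: [-0.1, 0.3, 0.6]
opening: 0.501
```

Run:
```python
from h import *
T=np.load("T.npy")
p=imaging.read_camera("top");o=(250,110)
cv2.imwrite("pics/topG.png",cv2.resize(p["frame"][o[1]:o[1]+140,o[0]:o[0]+190],None,fx=4,fy=4,interpolation=cv2.INTER_CUBIC))
s=monitor.read_state();print(s["time"],s["qd"].round(3),s["contact_force"].round(1))
```

```text
23.3833 [-0.059 -0.008 -0.069  0.024 -0.017 -0.005 -0.026] [ 0.3  0.6 -0.8]
```

View pics/topG.png

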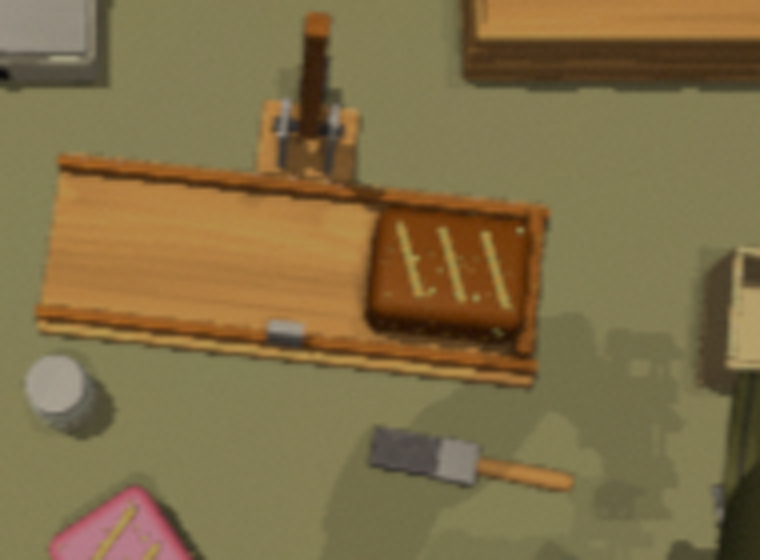

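```bash
python3 -c "
from plant import manip
print(manip.hand_in())"
```

```text
the job is handed in; nothing more can be done
None
```

The barrier is up and staying up by itself, and the seeded loaf rests against the end stop. I handed the job in at about 23 s of robot time.

- **Barrier:** It took three tries. On the first two the closed fingers missed or slipped off the bar's end and it dropped back onto its rest post. The pictures showed the real fingertips about 26 mm short of the reported TCP. Allowing for that, the third lift tipped the bar past its balance point and it swung fully upright. It is still upright in the last pictures. I kept away from the counterweight.
- **Loaf:** I pushed it along the lane, flat on the board, with the half-open fingertips low behind it. At the end stop it stopped moving while the push force rose to about 11 N. The last top view shows it flush with the stop and square in the lane.
- **Surroundings:** The bystanders I could compare (seed jar, brush, mug, oil bottle, scraper, small loaf, mould in the top view) show up within a few pixels of where they started. The pink and blue loaves look undisturbed. The arm was clear of everything, with no contact force.
- **Disagreements:** The 26 mm difference above. My model outline of the track and loaf also sat 1–2 pixels off in the side camera, within its calibration error. In the final side picture the detector did not find the mould; its box there was on the barrier.

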